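Clamp the bowl, add the pellets and stir the bead charge

ROBOT

A 7-joint arm with a two-finger parallel gripper is mounted at the origin on the work surface. World frame = base frame: x ahead of the robot, y to its left, z up, the work surface at z = 0. Lengths are in m, angles in rad, forces in N, time in s.
With the tool pointing down it reaches from about 0.425 to 0.925 m from the base axis. Payload 6.8 kg.
Tool frame: the origin (TCP) lies between the finger pads; the fingertips stand 14 mm ahead of it and the grasp point (between the pads) lies 5 mm behind it; z points along the fingers, y is the line along which they close (so a half turn about z gives the same grasp; the last joint's range is limited). The gripper opens to 85 mm and grips with 20 to 120 N. Pads are 22 mm wide; open, the fingers measure 114 mm over their backs; the gripper's body (76 mm by 85 mm) begins 54 mm behind the grasp point. The pads swing forward as they close: fully open they stand 13 mm farther back than shut.
Start: joints at [1.079, 0.477, 0.022, 1.555, -0.011, 1.109, -0.083], TCP at [0.253, -0.626, 0.245] pointing down, gripper open.
Joint ranges: [-2.96, 2.96], [-0.34, 2.1], [-1.41, 1.46], [0.24, 2.44], [-1.37, 4.51], [0.17, 1.92], [-2.96, 2.96]. Speed limits (rad/s): [2.39, 2.39, 3.14, 3.14, 3.14, 3.14, 3.14].

INTERFACE

Orientations are given as a rotation vector (axis times angle).
In Python, from bench import r, eyes, ticket gives the robot as it stands. The module is installed in compiled form; this text tells all that it offers.
- The arm moves only by the tool arm_command, never from a script. Its argument "plan" is text: rows parted by semicolons, each of 4 numbers parted by spaces: the shift along the tool's x, y, z in m, then the turn about the tool's z in degrees. In form: tx ty tz yaw; .... A call has 1 to 20 rows; each row shifts and turns the commanded pose from where the row before left it, along the tool's axes as they then stand; what a row does not reach is not made up. A row lasts 1/8 s, in which the tool goes at most 62.5 mm and 10.7 degrees, less where a joint would pass 70% of its speed; a pose out of reach is approached as far as the arm can. A call is refused whole if a number of a shift passes 0.0625 or a number of a turn 10.7, either way. A call with a gripper value outside its range is refused whole. "hand" is the closure, from -1 (fully open) to 1 (shut), set as the call begins (left out, the last holds). The fingers move at their own pace and stop on an object; "grip_force" is the grip in N (left out, the last holds). Time passes only in rows, so rows that do not move let the fingers close. It gives the time, the measured TCP pose, the force, the opening and the grip force at its end, in the units of the state.
- r.get_obs(): the state, without advancing time (a new reading comes with each control period).
- eyes.grab_frame(name): name is "side" or "top"; returns (picture, depth): 384x512x3 uint8, red, green, blue; 384x512 float32, m along the optical axis (not along the pixel's ray), 0 where there is no reading.
- eyes.calibration(name): a dict with "fov_y" (degrees; the focal length in pixels is half the picture's height over the tangent of half this angle, whatever the lens; pixels are square), "cx", "cy" (the principal point, pixels), "origin" and "attitude" of the camera in the world. Camera axes: x right, y up, looking along -z (the intrinsics and any distortion apply to the point x, -y, -z); pixel columns grow to the right and rows downward; lengths in m; the calibration is good to about 2 mm. A picture is of the moment at which its call begins. calibration takes no time and is no camera call.
- ticket.hand_in(): hands the job in; it is judged then, once.
The state is a dict: "clock": time; "joints": joint angles; "qvel": joint speeds; "tau": joint torques, N m; "tcp_pos": TCP position; "orientation": TCP orientation; "contact_force": force on the tool from outside, world axes, zero at the start; "moment": the same for the moment, N m; "grip_width": finger opening in m; "gripper_force": force on a finger pad.
Only numpy, scipy, OpenCV 4.12 (cv2) and the standard library are available. Lean on these libraries where they do the work, as an engineer would, in place of code of your own. Each camera call takes 0.05 s, during which the arm holds its last target. There are 200 camera calls.

TASK

First clamp the bowl: hook the latch claw over its keeper and swing the lever back over centre until it lies shut and draws the band tight. Then put every loose ceramic pellet on the bench into the bowl and only after that take the rod from its holder and stir the beads and pellets, with the tip down near the bowl floor, round and round the bowl some 3 to 4 cm out from its centre (six or seven full turns are enough). Finally stand the rod fully back in its holder, with all beads and pellets still in the bowl, the latch shut, and the bottle, flask and jar left alone.

Things in the scene. Friction and masses are not known exactly. Their poses are not given: they have to be found in the camera images.
- stand: fixed grey mixing stand, base 250 x 250 x 12 mm, with a round steel bowl in a dark clamp band. Origin on the bench under the bowl's centre, z up; the draw latch is on its +x side and works in the upright plane x = 118 mm, along y; the base reaches x = -100 to 150 mm. Bowl: inside floor 17 mm above the bench, level to 25 mm from its axis, then rising at 11.5 degrees to a steep wall 82 mm from the axis; rim 78 mm above the bench
- lever_pivot (a point): the latch lever's hinge axis (the axis runs along the stand's x), 62 mm above the bench, on the pedestal at stand (118, -10) mm
- lever_grip (a point): point on the lever handle to pinch, 110 mm from the lever's hinge axis; the handle is a flat steel bar 16 mm wide along the hinge axis, 8 mm thick, 125 mm long from hinge to end; its wide side can be pinched from above with the fingers closing along the stand's x, and the bar then turns between the fingers
- lever (a joint): latch lever angle in rad. 0: leans over the keeper, 40 degrees above the stand's +y; 0.87: upright; 2.44 (end stop): lies level along the stand's -y, latch shut. Starts a little back of upright, 1.19 to 1.45. Light friction (0.06 N m), stays where it is left
- claw (a joint): claw angle in rad relative to the lever handle: 0 = on its stop against the handle (10 degrees to the keeper's side, where it starts), grows as it swings towards the keeper and down. Hangs freely, slowly damped, from a crank pin 18 mm from the lever axis (15 degrees ahead of the handle); falls over towards the keeper by itself, in 1 to 2 s, once the lever is below about 1.0
- claw_hook (a point): the low edge of the claw's hook, 65 mm from the claw's own pin. The claw is a dark steel bail 34 mm wide with two side arms; its 12 mm deep cross hook must drop behind the keeper (on the side away from the lever); with the lever at about 0.2 to 0.5 a fallen claw lands past the keeper, with the lever further back than 0.7 it may only rest on top of it
- keeper_top (a point): centre of the top of the keeper, a steel post 18 mm wide (stand x) and 12 mm thick (stand y) on the loose end of the clamp band, 64 mm above the bench
- band_end (a joint): how far (m) the latch has drawn the loose end of the band, against a spring of 1.5 N per mm: 0 = slack, about 0.004 when the hooked latch is shut, at most 0.008
- holder_mouth (a point): centre of the mouth of the rod holder: a fixed white plastic block 70 x 70 x 75 mm high with an upright square hole 24 mm wide and 63 mm deep, chamfered 6 mm; its frame has the block's yaw
- rod_grip (a point): centre of the stirring rod's white square grip, 18 x 18 x 50 mm, 135 mm above the rod's tip; the frame's z runs up along the rod, x and y square to the grip's faces. The rod is steel, 14 mm thick with a round tip, 160 mm long over all, about 90 g; it stands in the holder and may lean up to 9 degrees
- rod_tip (a point): the low end of the stirring rod
- pellet0_center (a point): centre of a loose ceramic pellet to be added, a squat cream cylinder 24 mm in diameter and 18 mm high, about 25 g, upright on the bench; two to four pellets are present (None for the absent ones)
- pellet1_center (a point): centre of a loose ceramic pellet to be added, a squat cream cylinder 24 mm in diameter and 18 mm high, about 25 g, upright on the bench; two to four pellets are present (None for the absent ones)
- pellet2_center (a point): centre of a loose ceramic pellet to be added, a squat cream cylinder 24 mm in diameter and 18 mm high, about 25 g, upright on the bench; two to four pellets are present (None for the absent ones)
- pellet3_center (a point): centre of a loose ceramic pellet to be added, a squat cream cylinder 24 mm in diameter and 18 mm high, about 25 g, upright on the bench; two to four pellets are present (None for the absent ones)
- bead0_center (a point): centre of a white ceramic bead, a ball 22 mm in diameter, 18 g, that is in the bowl from the start
- bead1_center (a point): centre of a white ceramic bead, a ball 22 mm in diameter, 18 g, that is in the bowl from the start
- bead2_center (a point): centre of a white ceramic bead, a ball 22 mm in diameter, 18 g, that is in the bowl from the start
- bead3_center (a point): centre of a white ceramic bead, a ball 22 mm in diameter, 18 g, that is in the bowl from the start
- bead4_center (a point): centre of a white ceramic bead, a ball 22 mm in diameter, 18 g, that is in the bowl from the start
- bead5_center (a point): centre of a white ceramic bead, a ball 22 mm in diameter, 18 g, that is in the bowl from the start
- bottle: bystander, not to be disturbed: brown glass bottle with a white cap, 66 mm in diameter, 150 mm high; origin at the centre of its underside
- flask: bystander, not to be disturbed: conical glass flask, 80 mm in diameter, 114 mm high; origin at the centre of its underside
- jar: bystander, not to be disturbed: white screw jar, 60 mm in diameter, 70 mm high; origin at the centre of its underside
Mind the look-alikes: they are no part of the job. What is shaped like the part that bears holder_mouth but black or red is not meant.

How it is judged:
On the way, in this order (a step that is already met when the one before it is completed fails the run):
1. the latch is hooked and shut: lever within 0.14 rad of its stop and the band drawn by more than 2 mm (value of joint lever above 2.3 rad and value of joint band_end above 0.002 m), for 0.3 s.
2. every pellet present is in the bowl (horizontal distance between each of pellet0_center, pellet1_center, pellet2_center, pellet3_center and stand below 0.082 m and z of each of pellet0_center, pellet1_center, pellet2_center, pellet3_center in the frame of stand below 0.07 m), for 0.2 s.
3. stirring: the rod tip, less than 25 mm above the bowl floor and pushing a bead or pellet, passes the latch side of the bowl (stand x above 14 mm) (z of rod_tip in the frame of stand below 0.042 m and horizontal distance between rod_tip and stand below 0.075 m and (contact force between rod and bead0 above 0.02 N or contact force between rod and bead1 above 0.02 N or contact force between rod and bead2 above 0.02 N or contact force between rod and bead3 above 0.02 N or contact force between rod and bead4 above 0.02 N or contact force between rod and bead5 above 0.02 N or contact force between rod and pellet0 above 0.02 N or contact force between rod and pellet1 above 0.02 N or contact force between rod and pellet2 above 0.02 N or contact force between rod and pellet3 above 0.02 N) and x of rod_tip in the frame of stand above 0.014 m).
4. then the stand's +y side (x below 0, y above 12 mm), likewise (z of rod_tip in the frame of stand below 0.042 m and horizontal distance between rod_tip and stand below 0.075 m and (contact force between rod and bead0 above 0.02 N or contact force between rod and bead1 above 0.02 N or contact force between rod and bead2 above 0.02 N or contact force between rod and bead3 above 0.02 N or contact force between rod and bead4 above 0.02 N or contact force between rod and bead5 above 0.02 N or contact force between rod and pellet0 above 0.02 N or contact force between rod and pellet1 above 0.02 N or contact force between rod and pellet2 above 0.02 N or contact force between rod and pellet3 above 0.02 N) and x of rod_tip in the frame of stand below 0 m and y of rod_tip in the frame of stand above 0.012 m).
5. then the stand's -y side (x below 0, y below -12 mm), likewise (z of rod_tip in the frame of stand below 0.042 m and horizontal distance between rod_tip and stand below 0.075 m and (contact force between rod and bead0 above 0.02 N or contact force between rod and bead1 above 0.02 N or contact force between rod and bead2 above 0.02 N or contact force between rod and bead3 above 0.02 N or contact force between rod and bead4 above 0.02 N or contact force between rod and bead5 above 0.02 N or contact force between rod and pellet0 above 0.02 N or contact force between rod and pellet1 above 0.02 N or contact force between rod and pellet2 above 0.02 N or contact force between rod and pellet3 above 0.02 N) and x of rod_tip in the frame of stand below 0 m and y of rod_tip in the frame of stand below -0.012 m).
6. then the latch side again, likewise (all of step 3).
7. then the +y side again, likewise (all of step 4).
8. then the -y side again, likewise (all of step 5).
9. then the latch side a third time, likewise (six turns either way round meet all of these) (all of step 6).
At the end, for the whole second after the job is handed in: Lever within 0.14 rad of its shut stop and the band drawn by more than 2 mm; every pellet and bead within 82 mm of the bowl's axis and its centre lower than 70 mm above the bench; rod standing in its holder, tip at least 55 mm below the mouth, within 12 degrees of upright, at rest (all of step 1 and all of step 2 and horizontal distance between each of bead0_center, bead1_center, bead2_center, bead3_center, bead4_center, bead5_center and stand below 0.082 m and z of each of bead0_center, bead1_center, bead2_center, bead3_center, bead4_center, bead5_center in the frame of stand below 0.07 m and horizontal distance between rod_grip and holder_mouth below 0.035 m and horizontal distance between rod_tip and holder_mouth below 0.012 m and z of rod_tip in the frame of holder_mouth below -0.055 m and angle between rod_grip's own z axis and vertical below 0.2 rad and linear speed of rod below 0.03 m/s); the robot touches nothing.
It fails at once if a bystander is moved by more than 40 mm or tipped over (distance of any of bottle, flask, jar from where it was at the start of the episode above 0.04 m or angle between any of bottle, flask, jar's own z axis and vertical above 0.5 rad).
Of pellet0, pellet1, pellet2, pellet3 only 2 to 4 are there at a start; the rules pass over those that are not, and their reading is None.
At some moment in a run one of pellet0, pellet1, pellet2, pellet3 may be knocked a few centimetres aside while the robot is not near it.
It also fails if it takes over 210 s, if anything falls off the work surface, if the arm or the gripper's body presses on something with over 40 N, if the wrist force passes 120 N, or if a joint passes its speed limit or range.

## Working session

There is one attempt and no reset: what is moved stays moved. The work goes in short steps, Python scripts to look and compute and a tool call to move; the robot and the scene stay as the last step left them, time stands still between calls to the robot, and variables do not carry over. Pictures are saved under pics/ and viewed, at most 14 in all, crops included, and the job is handed in when it is done.

Besides the shell and the picture viewer there is one more tool, called by a JSON object that holds its "op" and its "data". arm_command: Moves the arm, as the interface text tells. Its arguments: {"type":"object","properties":{"plan":{"type":"string"},"hand":{"type":"number"},"grip_force":{"type":"number"}},"required":["plan"]}

```bash
mkdir -p pics; cat > h.py <<'E'
import numpy as np, cv2
from bench import r, eyes, ticket
from scipy.spatial.transform import Rotation as R
def grab(n):
    p,d=eyes.grab_frame(n); np.savez('%s.npz'%n,p=p,d=d); return p,d
def load(n):
    z=np.load('%s.npz'%n); return z['p'],z['d']
def cal(n):
    c=eyes.calibration(n); f=192/np.tan(np.radians(c['fov_y'])/2); 
    a=np.array(c['attitude']); M=R.from_rotvec(a).as_matrix() if a.size==3 else a.reshape(3,3)
    return f,c['cx'],c['cy'],np.array(c['origin']),M
def pts(n,d):
    f,cx,cy,o,M=cal(n); v,u=np.mgrid[:384,:512]
    P=np.stack([(u-cx)/f*d,-(v-cy)/f*d,-d],-1)
    return P@M.T+o
def at_z(n,u,v,z):
    f,cx,cy,o,M=cal(n); k=M@np.array([(u-cx)/f,-(v-cy)/f,-1]); return o+k*(z-o[2])/k[2]
def proj(n,P):
    f,cx,cy,o,M=cal(n); q=M.T@(np.array(P)-o); return cx-f*q[0]/q[2], cy+f*q[1]/q[2]
def save(p,name,box=None,s=1):
    if box: u0,v0,u1,v1=box; p=p[v0:v1,u0:u1]
    p=cv2.resize(p,None,fx=s,fy=s,interpolation=cv2.INTER_CUBIC)
    cv2.imwrite('pics/'+name,p[:,:,::-1])
E
python3 - <<'E'
from h import *
for n in('top','side'):
    print(eyes.calibration(n)); p,d=grab(n); save(p,n+'0.png',s=1.5)
print(r.get_obs())
E
```

```text
{'fov_y': 54.23453974813541, 'cx': 260.99183355878665, 'cy': 191.26413885088036, 'origin': array([0.4132152 , 0.02485461, 1.27702843]), 'attitude': array([ 0.06145317, -0.04309744, -1.59685711])}
{'fov_y': 55.30038313616069, 'cx': 251.38158641795388, 'cy': 188.7307419230157, 'origin': array([0.13966071, 0.68956899, 0.79693263]), 'attitude': array([ 0.27373797, -1.08350134, -2.3908925 ])}
{'clock': 0.1, 'joints': array([ 1.07891256,  0.47775132,  0.02234993,  1.55633305, -0.01151516,
        1.10929614, -0.08308791]), 'qvel': array([-0.00010331, -0.00106044,  0.00040302, -0.00295364,  0.0003372 ,
       -0.0011538 , -0.0008071 ]), 'tau': array([ 3.61251448e-03, -5.97762966e+01,  1.61352754e+00, -2.81956816e+01,
        1.28341815e-02,  5.00995913e-03, -4.75085835e-05]), 'tcp_pos': array([ 0.25254506, -0.62543426,  0.24440858]), 'orientation': array([-3.08234860e+00, -5.98876655e-01,  6.67442041e-04]), 'contact_force': array([-0.07664349, -0.86700054, -0.34676683]), 'moment': array([-0.01801884, -0.0169328 , -0.03295522]), 'gripper_force': 0.0, 'grip_width': 0.08516268846021802}
```

View pics/top0.png

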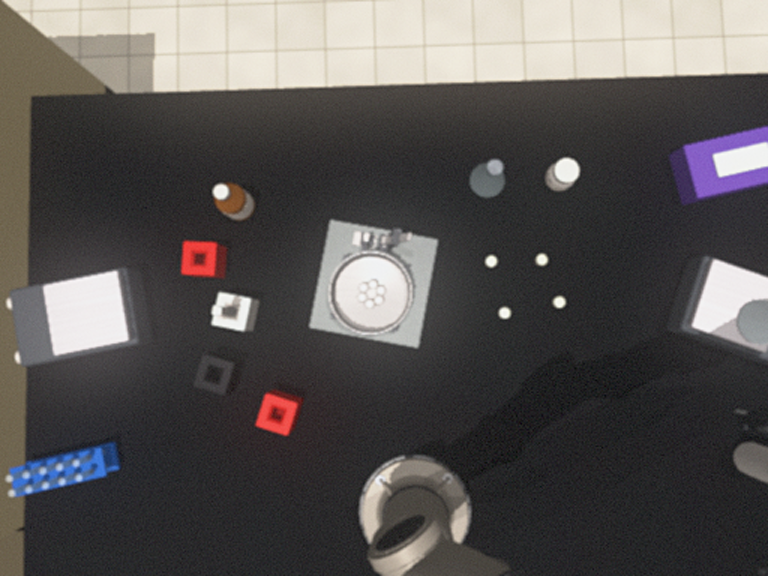

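View pics/side0.png

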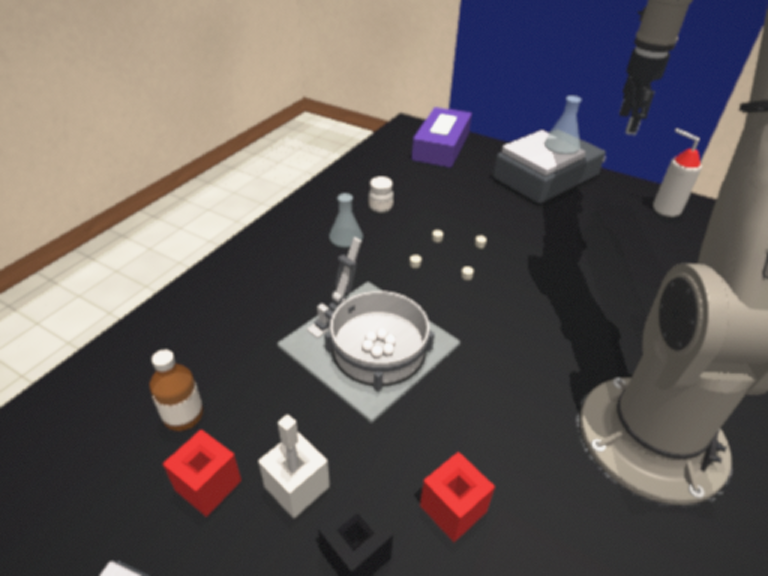

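The top view shows the stand at (373,284), with its latch on the image-upper side and the lever pointing right. There are four cream pellets at (491,261), (541,259), (559,301) and (504,312), in 1.5x pixels. Things that could be taken for the holder are the white block with the rod (235,311), red blocks (203,259) and (278,413), and a black block (215,374). By the description it is the white one. Measuring next.

```bash
python3 - <<'E'
from h import *
p,d=load('top'); P=pts('top',d); ok=d>0
v,u=np.mgrid[:384,:512]
def box(a,b,c,e): return ok&(u>a/1.5)&(u<c/1.5)&(v>b/1.5)&(v<e/1.5)
print('bench z',np.median(P[:,:,2][box(450,380,600,420)]))
m=box(295,205,450,360)
b=m&(P[...,2]>.006)&(P[...,2]<.018)
q=P[b][:,:2].astype(np.float32); print('base',cv2.minAreaRect(q),np.median(P[b][:,2]))
rm=m&(P[...,2]>.070)&(P[...,2]<.086)
c,rad=cv2.minEnclosingCircle(P[rm][:,:2].astype(np.float32)); print('rim zone',c,rad)
# pellets
for (a,bb) in((491,261),(541,259),(559,301),(504,312)):
    k=box(a-14,bb-14,a+14,bb+14)&(p.astype(int).sum(-1)>250)
    print('pellet',at_z('top',u[k].mean(),v[k].mean(),.016)[:2],np.median(P[k],0),k.sum())
h=box(200,280,265,340)
t=h&(P[...,2]>.068)&(P[...,2]<.082)
print('holder',cv2.minAreaRect(P[t][:,:2].astype(np.float32)),np.median(P[t][:,2]))
g=h&(P[...,2]>.09); print('rod top',P[g][:,:].round(3).tolist()[:40])
for n,x in(('bottle',(205,170,260,225)),('flask',(465,155,510,200)),('jar',(540,150,585,195))):
    k=box(*x)&(P[...,2]>.03); print(n,P[k].mean(0),P[k].min(0),P[k].max(0))
ps,_=load('side')
a=cv2.resize(p[120:240,195:305],None,fx=4,fy=4,interpolation=cv2.INTER_CUBIC)
bq=cv2.resize(ps[140:260,180:310],None,fx=3,fy=3,interpolation=cv2.INTER_CUBIC)
cq=cv2.resize(ps[270:350,165:225],None,fx=3,fy=3,interpolation=cv2.INTER_CUBIC)
d2=cv2.resize(p[180:230,130:185],None,fx=3,fy=3,interpolation=cv2.INTER_CUBIC)
out=np.zeros((600,800,3),np.uint8)
out[:360,:390]=bq; out[:480-0,390:390+410]=a[:480,:410]; out[360:600,:180]=cq; out[360:510,190:355]=d2
save(out,'crop1.png')
E
```

```text
bench z -0.0005067089640098388
base ((0.5082183480262756, 0.07834675908088684), (0.33718547224998474, 0.35010623931884766), 86.62260437011719) 0.011967748951223656
rim zone (0.5037172436714172, 0.07882791012525558) 0.11097569763660431
pellet [ 0.55015565 -0.18586972] [ 0.5501858  -0.18589842  0.01436791] 64
pellet [ 0.55051101 -0.29957737] [ 0.54989474 -0.29975233  0.01514657] 63
pellet [ 0.45445587 -0.33463826] [ 0.45443622 -0.33577277  0.01499672] 67
pellet [ 0.43371948 -0.21147685] [ 0.43401018 -0.21167975  0.01366578] 67
holder ((0.4500387907028198, 0.38500845432281494), (0.07140608876943588, 0.06987319886684418), 77.248779296875) 0.0745679907091592
rod top [[0.458, 0.389, 0.175], [0.459, 0.387, 0.171], [0.458, 0.383, 0.173], [0.459, 0.382, 0.168], [0.458, 0.378, 0.171], [0.46, 0.385, 0.139], [0.456, 0.389, 0.173], [0.456, 0.388, 0.169], [0.455, 0.383, 0.174], [0.455, 0.381, 0.172], [0.455, 0.379, 0.169], [0.455, 0.375, 0.172], [0.456, 0.375, 0.161], [0.456, 0.375, 0.153], [0.456, 0.375, 0.145], [0.456, 0.375, 0.132], [0.453, 0.394, 0.169], [0.453, 0.39, 0.172], [0.453, 0.386, 0.173], [0.452, 0.384, 0.172], [0.452, 0.38, 0.174], [0.452, 0.378, 0.172], [0.452, 0.375, 0.171], [0.453, 0.376, 0.158], [0.453, 0.377, 0.148], [0.453, 0.376, 0.141], [0.453, 0.376, 0.13], [0.454, 0.38, 0.107], [0.454, 0.38, 0.095], [0.45, 0.393, 0.172], [0.45, 0.389, 0.173], [0.45, 0.387, 0.172], [0.45, 0.384, 0.17], [0.449, 0.381, 0.173], [0.449, 0.378, 0.172], [0.45, 0.377, 0.166], [0.45, 0.377, 0.157], [0.45, 0.376, 0.149], [0.45, 0.376, 0.141], [0.451, 0.378, 0.125]]
bottle [0.68494314 0.37229401 0.10135191] [0.65915113 0.34928745 0.03107417] [0.72463802 0.41401019 0.15466749]
flask [ 0.73015892 -0.17875399  0.07063578] [ 0.70624403 -0.21347199  0.03008759] [ 0.76493599 -0.1531882   0.11940253]
jar [ 0.73356053 -0.34183108  0.06179189] [ 0.70853249 -0.37428976  0.03033033] [ 0.76303547 -0.31705824  0.07575424]
```

View pics/crop1.png

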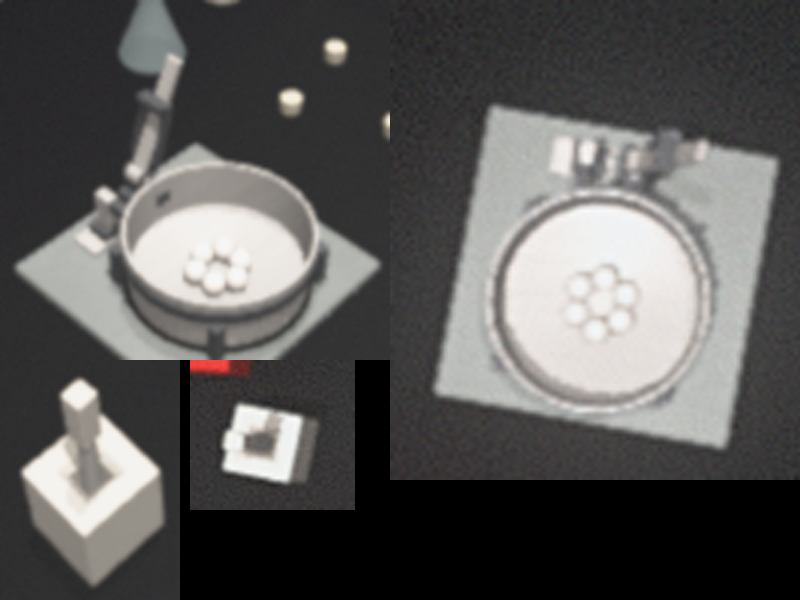

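The crop confirms the white block holds the leaning rod. The latch sits with the keeper on the left (+y) and the lever standing up and leaning right. Crop corners of the base are (490,105), (778,157), (727,447) and (436,392).

```bash
cat >> h.py <<'E'
def stand():
    z=np.load('stand.npy'); return z[:2],z[2]
def w2s(P):
    o,a=stand(); P=np.array(P,float).copy(); c,s=np.cos(a),np.sin(a); q=P[...,:2]-o
    P[...,0]=c*q[...,0]+s*q[...,1]; P[...,1]=-s*q[...,0]+c*q[...,1]; return P
def s2w(x,y,z=0):
    o,a=stand(); c,s=np.cos(a),np.sin(a); return np.array([o[0]+c*x-s*y,o[1]+s*x+c*y,z])
E
python3 - <<'E'
from h import *
C=[at_z('top',195+(a-390)/4-.4,120+b/4-.4,.012)[:2] for a,b in((490,105),(778,157),(727,447),(436,392))]
C=np.array(C); print(C, [np.linalg.norm(C[i]-C[i-1]) for i in range(4)])
ang=[np.degrees(np.arctan2(*(C[i]-C[j])[::-1])) for i,j in((0,3),(1,2))]+[np.degrees(np.arctan2(*(C[i]-C[j])[::-1]))-90 for i,j in((0,1),(3,2))]
print(ang); a=np.radians(np.mean(ang)); c=C.mean(0); o=c-.025*np.array([np.cos(a),np.sin(a)]); print(o,a)
np.save('stand.npy',[*o,a])
p,d=load('top'); P=pts('top',d); S=w2s(P)
# bowl centre from beads & rim
m=(abs(S[...,0])<.11)&(abs(S[...,1])<.11)&(S[...,2]>.071)&(S[...,2]<.085)&(np.hypot(S[...,0],S[...,1])<.105)
A=S[m]; M=np.c_[2*A[:,:2],np.ones(len(A))]; s=np.linalg.lstsq(M,(A[:,:2]**2).sum(1),rcond=None)[0]; print('rim',s[:2],np.sqrt(s[2]+s[0]**2+s[1]**2),A[:,2].mean(),len(A))
for n in('top','side'):
    p,d=load(n); S=w2s(pts(n,d))
    m=(d>0)&(S[...,0]>.1)&(S[...,0]<.14)&(S[...,1]>-.12)&(S[...,1]<.1)&(S[...,2]>.02)&(S[...,2]<.25)
    A=S[m]; A=A[np.argsort(A[:,1])]; print(n,len(A)); print((A[::max(1,len(A)//45)]*1000).round().astype(int).tolist())
p,d=load('side'); P=pts('side',d); q=(abs(P[...,0]-.45)<.06)&(abs(P[...,1]-.385)<.06)&(P[...,2]>.1)&(d>0)
print('rod side',(P[q][::6]*1000).round().astype(int).tolist())
q=(abs(P[...,0]-.45)<.06)&(abs(P[...,1]-.385)<.06)&(P[...,2]>.07)&(P[...,2]<.08)&(d>0)
print(cv2.minAreaRect(P[q][:,:2].astype(np.float32)))
E
```

```text
[[ 0.65658388  0.17566151]
 [ 0.60494067 -0.06839033]
 [ 0.3610217  -0.01788633]
 [ 0.4134714   0.22587969]] [np.float64(0.24824492483937174), np.float64(0.24945604777796068), np.float64(0.24909259106963572), np.float64(0.24934482574037745)]
[np.float64(-11.67107178412852), np.float64(-11.697929246417104), np.float64(-11.947966126943115), np.float64(-12.142868855071384)]
[0.48453854 0.08395628] -0.20708260021893776
rim [-0.00142181  0.0018577 ] 0.08735552826085327 0.07716575972218614 248
top 250
[[113, -64, 173], [111, -61, 180], [108, -58, 177], [124, -56, 171], [121, -53, 169], [121, -50, 165], [121, -47, 158], [118, -44, 153], [117, -42, 142], [110, -40, 141], [101, -38, 141], [126, -37, 139], [116, -36, 138], [106, -34, 140], [114, -33, 146], [124, -31, 140], [115, -30, 139], [105, -28, 144], [130, -27, 142], [104, -26, 147], [116, -23, 103], [106, -21, 78], [114, -20, 95], [102, -17, 37], [117, -16, 91], [108, -14, 79], [101, -11, 60], [109, -10, 68], [101, -8, 56], [108, -7, 70], [102, -5, 66], [111, -3, 70], [121, -1, 66], [117, 2, 47], [107, 4, 41], [121, 6, 38], [117, 20, 24
[... 1076 characters left out ...]
[444, 380, 172], [451, 389, 174], [443, 382, 172], [451, 390, 173], [442, 383, 170], [452, 390, 168], [442, 383, 167], [452, 390, 164], [442, 384, 165], [453, 390, 160], [442, 384, 162], [450, 390, 159], [441, 382, 156], [450, 390, 156], [442, 382, 151], [451, 391, 152], [441, 383, 150], [452, 389, 146], [442, 383, 146], [453, 389, 141], [442, 383, 142], [450, 390, 142], [442, 381, 136], [446, 391, 142], [441, 379, 130], [444, 390, 139], [454, 390, 127], [443, 384, 129], [442, 385, 126], [444, 383, 118], [445, 386, 117], [447, 387, 114], [451, 387, 107], [450, 388, 104], [445, 385, 101]]
((0.45045363903045654, 0.3807079792022705), (0.07112357020378113, 0.0717524066567421), 77.39916229248047)
```

{"op": "arm_command", "data": {"plan": "0 0 0 -9.36;0 0 0 -9.36;0 0 0 -9.36;0 0 0 -9.36;0 0 0 -9.36;0 0 0 -9.36;0.03 0.01 0 0;0.04 0.012 0 0;0.04 0.012 0 0;0.04 0.012 0 0;0.04 0.012 0 0;0.04 0.012 0 0;0.04 0.012 0 0;0.04 0.012 0 0;0.04 0.012 0 0;0.04 0.012 0 0;0.04 0.012 0 0;0.04 0.012 0 0;0.04 0.012 0 0;0.03 0.01 0 0", "hand": -1}}

```text
clock: 2.6
tcp_pos: [0.5246, -0.1292, 0.2451]
orientation: [-2.437, -1.982, 0.0]
contact_force: [-0.5, -0.2, 1.0]
grip_width: 0.0856
gripper_force: 0.0
```

```bash
cat >> h.py <<'E'
def where():
    o=r.get_obs(); M=R.from_rotvec(o['orientation']).as_matrix(); a=stand()[1]
    S=w2s(o['tcp_pos']); print('t',round(o['clock'],2),'stand mm',(S*1000).round(1),'world',o['tcp_pos'].round(4),'toolx vs stand y deg',round(np.degrees(np.arctan2(M[1,0],M[0,0])-a)-90,2),'tilt',M[:,2].round(3),'w',round(o['grip_width'],4),'F',o['contact_force'].round(1),'gf',round(float(o['gripper_force']),1),'q',o['joints'].round(2))
    return S,M
def todo(x,y,z):  # stand mm target -> shift in tool axes mm
    S,M=where(); a=stand()[1]; D=np.array([x,y,z])/1000-S
    W=R.from_euler('z',a).as_matrix()@D; print('tool shift mm',(M.T@W*1000).round(1))
E
python3 -c "
from h import *
todo(118,-57,195)"
```

```text
t 2.6 stand mm [  83.  -200.3  245.1] world [ 0.5246 -0.1292  0.2451] toolx vs stand y deg 0.1 tilt [-0.  0. -1.] w 0.0856 F [-0.5 -0.2  1. ] gf 0.0 q [ 0.5   0.29 -0.45  1.85  0.15  1.03 -0.22]
tool shift mm [143.2  35.3  50.1]
```

{"op": "arm_command", "data": {"plan": "0.03 0.007 0 0;0.03 0.007 0 0;0.03 0.007 0 0;0.03 0.007 0 0;0.024 0.007 0 0;0 0 0.02 0;0 0 0.02 0;0 0 0.02 0;0 0 0.015 0;0 0 0.01 0;0 0 0 0;0 0 0 0"}}

```text
clock: 4.1
tcp_pos: [0.5884, 0.0028, 0.1609]
orientation: [2.438, 1.98, 0.001]
contact_force: [0.8, 0.4, -0.0]
grip_width: 0.0852
gripper_force: 0.0
```

```bash
python3 - <<'E'
from h import *
todo(118,-56,160)
a,_=grab('top'); b,_=grab('side')
out=np.zeros((400,800,3),np.uint8)
out[:,:400]=cv2.resize(b[140:240,190:290],(400,400),interpolation=2)
out[:,400:]=cv2.resize(a[120:220,210:310],(400,400),interpolation=2)
save(out,'g1.png')
E
```

```text
t 4.1 stand mm [118.4 -58.1 160.9] world [0.5884 0.0028 0.1609] toolx vs stand y deg 0.02 tilt [ 0.001  0.    -1.   ] w 0.0852 F [ 0.8  0.4 -0. ] gf 0.0 q [ 0.25  0.47 -0.47  1.82  0.26  0.91 -0.54]
tool shift mm [ 2.1 -0.4  0.9]
```

View pics/g1.png

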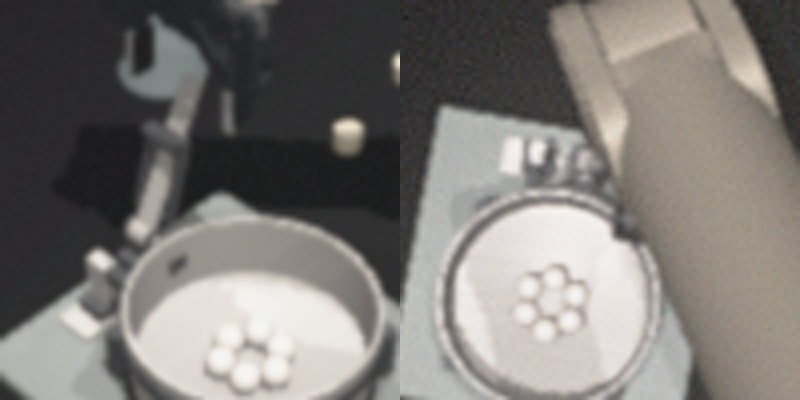

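The two fingers straddle the bar, whose end is at (188,80) in the left panel. Closing on it and swinging it over towards the keeper.

{"op": "arm_command", "data": {"plan": "0 0 0 0;0 0 0 0;0 0 0 0;0 0 0 0;0 0 0 0;0 0 0 0", "hand": 1, "grip_force": 25}}

```text
clock: 4.95
tcp_pos: [0.588, 0.0026, 0.1604]
orientation: [2.439, 1.98, -0.0]
contact_force: [-1.0, -0.2, 1.1]
grip_width: 0.0157
gripper_force: 28.4
```

{"op": "arm_command", "data": {"plan": "0.0126 0 -0.005 0;0.0116 0 -0.0031 0;0.0118 0 -0.0019 0;0.012 0 -0.0006 0;0.012 0 0.0006 0;0.0118 0 0.0019 0;0.0116 0 0.0031 0;0.0112 0 0.0043 0;0.0106 0 0.0054 0;0.0035 0 0.0021 0;0 0 0 0;0 0 0 0;0 0 0 0;0 0 0 0;0 0 0 0;0 0 0 0;0 0 0 0;0 0 0 0;0 0 0 0;0 0 0 0"}}

```text
clock: 7.45
tcp_pos: [0.6108, 0.1095, 0.154]
orientation: [2.439, 1.98, 0.003]
contact_force: [4.8, 1.3, 1.9]
grip_width: 0.0156
gripper_force: 28.5
```

{"op": "arm_command", "data": {"plan": "0 0 0 0;0 0 0 0;0 0 0 0;0 0 0 0;0 0 0 0;0 0 0 0;0 0 0 0;0 0 0 0"}}

```text
clock: 8.45
tcp_pos: [0.6108, 0.1095, 0.154]
orientation: [2.439, 1.98, 0.003]
contact_force: [5.0, 1.1, 1.7]
grip_width: 0.0156
gripper_force: 28.5
```

```bash
python3 - <<'E'
from h import *
where()
b,_=grab('side')
save(b,'g2.png',(170,120,290,250),4.5)
E
```

```text
t 8.45 stand mm [118.3  51.  154. ] world [0.6108 0.1095 0.154 ] toolx vs stand y deg 0.02 tilt [ 0.001  0.001 -1.   ] w 0.0156 F [5.  1.1 1.7] gf 28.5 q [ 0.07  0.53 -0.48  1.75  0.29  0.93 -0.73]
```

View pics/g2.png

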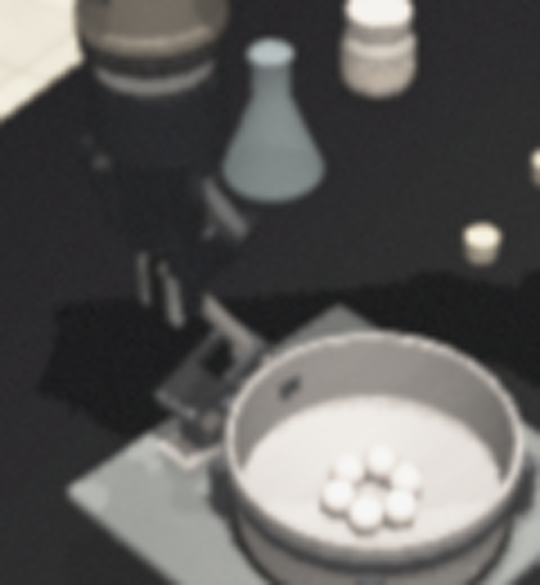

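The claw has fallen forward over the keeper, with its cross hook at about (190,390), past the keeper. Swinging the lever back.

{"op": "arm_command", "data": {"plan": "-0.0144 0 -0.0077 0;-0.015 0 -0.0055 0;-0.0157 0 -0.0033 0;-0.0159 0 -0.0011 0;-0.0159 0 0.0011 0;-0.0157 0 0.0033 0;-0.015 0 0.0055 0;-0.0141 0 0.0075 0;-0.0129 0 0.0094 0;-0.0115 0 0.0111 0;-0.0098 0 0.0126 0;-0.0062 0 0.0102 0;-0.0051 0 0.0109 0;-0.0039 0 0.0113 0;-0.0027 0 0.0117 0;-0.0013 0 0.0099 0;-0.0004 0 0.008 0;0 0 0.002 0;0 0 0.002 0;0 0 0 0"}}

```text
clock: 11.0
tcp_pos: [0.5739, -0.0629, 0.055]
orientation: [2.439, 1.98, -0.001]
contact_force: [-2.1, -3.6, 5.1]
grip_width: 0.015
gripper_force: 28.7
```

```bash
python3 - <<'E'
from h import *
where()
b,_=grab('side')
save(b,'g3.png',(170,140,290,250),4.5)
E
```

```text
t 11.0 stand mm [ 117.7 -125.4   55. ] world [ 0.5739 -0.0629  0.055 ] toolx vs stand y deg 0.01 tilt [-0.001 -0.001 -1.   ] w 0.015 F [-2.1 -3.6  5.1] gf 28.7 q [ 0.31  0.6  -0.4   1.91  0.35  0.7  -0.51]
```

View pics/g3.png

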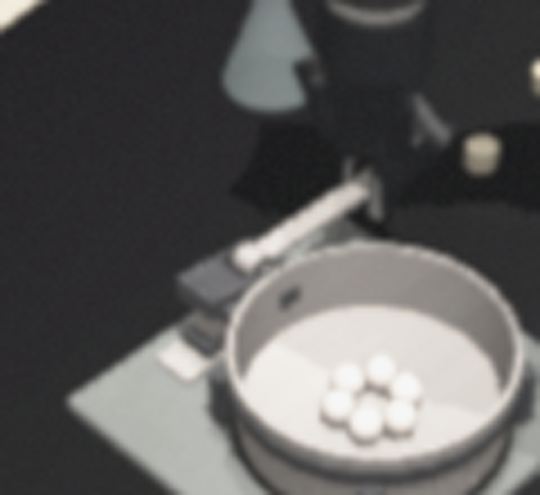

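The lever lies shut along -y, with the claw at (210,285) over the keeper. Releasing, lifting, then checking the latch heights by depth.

{"op": "arm_command", "data": {"plan": "0 0 0 0;0 0 0 0;0 0 0 0;0 0 0 0"}}

```text
clock: 11.55
tcp_pos: [0.5739, -0.0629, 0.055]
orientation: [2.439, 1.98, -0.001]
contact_force: [-3.1, -3.4, 6.3]
grip_width: 0.0152
gripper_force: 28.8
```

{"op": "arm_command", "data": {"plan": "0 0 0 0;0 0 0 0;0 0 0 0;0 0 0 0;0 0 -0.01 0;0 0 -0.02 0;0 0 -0.03 0;0 0 -0.03 0;0 0 -0.03 0;-0.03 0 -0.02 0;-0.03 0 0 0;-0.03 0 0 0;0 0 0 0", "hand": -1}}

```text
clock: 13.18
tcp_pos: [0.5553, -0.1539, 0.196]
orientation: [2.442, 1.973, -0.001]
contact_force: [0.3, -0.6, -0.3]
grip_width: 0.0856
gripper_force: 0.0
```

```bash
cat >> h.py <<'E'
def pellets(n):
    p,d=grab(n); P=pts(n,d); q=p.astype(int)
    m=(d>0)&(q.min(-1)>75)&(P[...,2]>.004)&(P[...,2]<.03)&(P[...,0]>.2)&(P[...,0]<.95)&(P[...,1]<0.3)&(P[...,1]>-.6)
    S=w2s(P); m&=~((abs(S[...,0]-.025)<.14)&(abs(S[...,1])<.14))
    k,L,st,C=cv2.connectedComponentsWithStats(m.astype(np.uint8),connectivity=8)
    for i in range(1,k):
        if 12<st[i,4]<150:
            w=at_z(n,*C[i],.015); print(n,'pellet world',w.round(4),'stand mm',(w2s(w)*1000).round(1),'area',st[i,4])
E
python3 - <<'E'
from h import *
where(); pellets('top'); pellets('side')
for n in('top','side'):
    p,d=load(n); S=w2s(pts(n,d))
    m=(d>0)&(S[...,0]>.1)&(S[...,0]<.136)&(S[...,2]>.03)&(S[...,2]<.15)
    for lo in range(-140,70,15):
        k=m&(S[...,1]*1000>lo)&(S[...,1]*1000<lo+15)
        if k.sum()>3: print(n,lo,(np.percentile(S[k][:,2],[10,50,90])*1000).round(),k.sum())
p,d=load('top');b=cv2.resize(p[125:205,215:305],(630,560),interpolation=2); save(b,'g4.png')
E
```

```text
t 13.18 stand mm [ 118.1 -218.2  196. ] world [ 0.5553 -0.1539  0.196 ] toolx vs stand y deg -0.26 tilt [ 0.001 -0.002 -1.   ] w 0.0856 F [ 0.3 -0.6 -0.3] gf 0.0 q [ 0.52  0.41 -0.45  1.82  0.21  0.96 -0.24]
top pellet world [ 0.7283 -0.1611  0.015 ] stand mm [ 288.9 -189.7   15. ] area 90
top pellet world [ 0.7355 -0.2176  0.015 ] stand mm [ 307.6 -243.5   15. ] area 16
top pellet world [ 0.4339 -0.2099  0.015 ] stand mm [  10.9 -298.    15. ] area 43
side pellet world [ 0.7282 -0.3342  0.015 ] stand mm [ 324.4 -359.1   15. ] area 84
side pellet world [ 0.5487 -0.2994  0.015 ] stand mm [ 141.6 -362.    15. ] area 48
side pellet world [ 0.4524 -0.3343  0.015 ] stand mm [  54.5 -415.9   15. ] area 49
side pellet world [ 0.5482 -0.1866  0.015 ] stand mm [ 117.9 -251.7   15. ] area 47
side pellet world [ 0.4323 -0.2112  0.015 ] stand mm [   9.5 -299.6   15. ] area 52
top -140 [62. 65. 69.] 12
top -125 [63. 65. 68.] 24
top -110 [62. 65. 68.] 23
top -95 [63. 65. 68.] 24
top -80 [62. 66. 68.] 23
top -65 [63. 66. 69.] 23
top -50 [63. 66. 69.] 24
top -35 [59. 64. 68.] 33
top -20 [59. 67. 73.] 49
top -5 [40. 63. 70.] 39
top 10 [65. 67. 70.] 48
top 25 [67. 70. 72.] 48
side -140 [65. 67. 68.] 15
side -125 [64. 67. 69.] 21
side -110 [64. 67. 69.] 22
side -95 [63. 67. 69.] 22
side -80 [65. 67. 68.] 23
side -65 [65. 68. 68.] 22
side -50 [63. 67. 69.] 25
side -35 [62. 67. 69.] 30
side -20 [61. 70. 73.] 47
side -5 [62. 67. 69.] 37
side 10 [63. 68. 71.] 53
side 25 [32. 63. 71.] 101
```

View pics/g4.png

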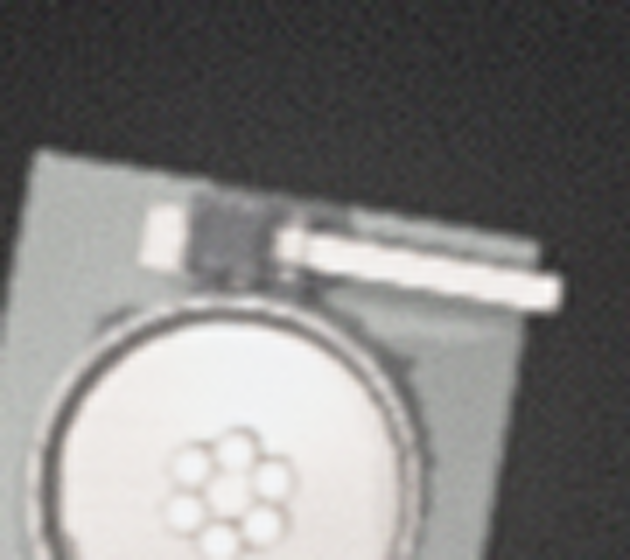

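The latch lies level with the lever at z≈65, and the claw plate is level at about 70, so it isn't riding on top of the 64 mm keeper. Now pellet P0 at stand (118,-251).

{"op": "arm_command", "data": {"plan": "-0.017 0 0.02 0;-0.016 0 0.04 0;0 0 0.04 0;0 0 0.03 0;0 0 0.025 0;0 0 0.015 0;0 0 0.009 0;0 0 0 0;0 0 0 0"}}

```text
clock: 14.4
tcp_pos: [0.5497, -0.1832, 0.0165]
orientation: [2.438, 1.98, 0.001]
contact_force: [-0.7, 0.1, 0.1]
grip_width: 0.0854
gripper_force: 0.0
```

```bash
python3 - <<'E'
from h import *
where()
for n in('top','side'):
    p,d=load(n); S=w2s(pts(n,d))
    m=(d>0)&(S[...,0]>.1)&(S[...,0]<.136)&(S[...,2]>.03)&(S[...,2]<.15)
    for lo in range(0,56,4):
        k=m&(S[...,1]*1000>lo)&(S[...,1]*1000<lo+4)
        if k.sum()>3: print(n,lo,(np.percentile(S[k][:,2],[5,50,95])*1000).round(),k.sum())
E
```

```text
t 14.4 stand mm [ 118.7 -248.    16.5] world [ 0.5497 -0.1832  0.0165] toolx vs stand y deg 0.01 tilt [ 0.001 -0.    -1.   ] w 0.0854 F [-0.7  0.1  0.1] gf 0.0 q [ 0.48  0.65 -0.35  1.92  0.36  0.63 -0.3 ]
top 0 [38. 44. 66.] 12
top 4 [39. 45. 65.] 7
top 8 [61. 64. 69.] 12
top 12 [66. 67. 69.] 11
top 16 [64. 65. 70.] 15
top 20 [64. 67. 70.] 12
top 24 [65. 69. 71.] 13
top 28 [66. 68. 71.] 13
top 32 [67. 70. 72.] 12
top 36 [66. 72. 74.] 14
side 0 [45. 65. 67.] 5
side 4 [64. 67. 69.] 13
side 8 [63. 68. 70.] 12
side 12 [64. 68. 70.] 12
side 16 [48. 68. 70.] 11
side 20 [55. 69. 71.] 14
side 24 [34. 69. 72.] 20
side 28 [31. 44. 72.] 27
side 32 [31. 67. 72.] 27
side 36 [32. 63. 72.] 35
```

{"op": "arm_command", "data": {"plan": "-0.003 0 0 0;0 0 0 0;0 0 0 0;0 0 0 0;0 0 0 0;0 0 0 0;0 0 0 0", "hand": 1, "grip_force": 30}}

```text
clock: 15.28
tcp_pos: [0.5485, -0.1861, 0.0159]
orientation: [2.439, 1.98, 0.0]
contact_force: [-1.6, 0.1, 5.4]
grip_width: 0.0225
gripper_force: 29.5
```

{"op": "arm_command", "data": {"plan": "0 0 -0.015 0;0 0 -0.03 0;0 0 -0.04 0;0 0 -0.035 0;0.02 -0.01 -0.013 0;0.03 -0.015 0 0;0.03 -0.015 0 0;0.03 -0.015 0 0;0.03 -0.015 0 0;0.03 -0.015 0 0;0.026 -0.011 0 0;0.01 -0.004 0 0;0 0 0.02 0;0 0 0.03 0;0 0 0.025 0;0 0 0.015 0;0 0 0 0;0 0 0 0"}}

```text
clock: 17.52
tcp_pos: [0.4933, 0.0362, 0.0593]
orientation: [2.439, 1.98, 0.001]
contact_force: [-0.7, 0.6, 0.5]
grip_width: 0.0227
gripper_force: 29.5
```

```bash
python3 -c "
from h import *
todo(18,-45,60)"
```

```text
t 17.52 stand mm [ 18.4 -44.9  59.3] world [0.4933 0.0362 0.0593] toolx vs stand y deg 0.01 tilt [ 0.001  0.    -1.   ] w 0.0227 F [-0.7  0.6  0.5] gf 29.5 q [ 0.17  0.5  -0.45  2.1   0.37  0.62 -0.74]
tool shift mm [-0.1 -0.4 -0.7]
```

{"op": "arm_command", "data": {"plan": "0 0 0 0;0 0 0 0;0 0 0 0;0 0 -0.01 0;0 0 -0.03 0;0 0 -0.03 0;0 0 -0.02 0", "hand": 0.15}}

```text
clock: 18.4
tcp_pos: [0.4933, 0.0363, 0.1506]
orientation: [2.438, 1.98, 0.002]
contact_force: [-0.2, -0.2, -0.0]
grip_width: 0.0363
gripper_force: 0.0
```

{"op": "arm_command", "data": {"plan": "-0.03 -0.001 0 0;-0.035 -0.001 0 0;-0.035 -0.001 0 0;-0.035 -0.001 0 0;-0.035 -0.001 0 0;-0.035 -0.001 0 0;-0.03 -0.001 0 0;-0.019 -0.001 0 0;0 0 0 0", "hand": -1}}

```text
clock: 19.52
tcp_pos: [0.4324, -0.2121, 0.1491]
orientation: [2.441, 1.976, -0.0]
contact_force: [-0.4, 0.8, -0.9]
grip_width: 0.0857
gripper_force: 0.0
```

```bash
cat >> h.py <<'E'
def inbowl(n):
    p,d=load(n); S=w2s(pts(n,d)); m=(d>0)&(np.hypot(S[...,0],S[...,1])<.075)&(S[...,2]<.09); rr=np.hypot(S[...,0],S[...,1])
    fl=.017+np.clip(rr-.025,0,1)*np.tan(np.radians(11.5)); m&=(S[...,2]>fl+.010)
    k,L,st,C=cv2.connectedComponentsWithStats(m.astype(np.uint8),connectivity=4)
    for i in range(1,k):
        if st[i,4]>8: print('bowl blob',(np.median(S[L==i],0)*1000).round(),st[i,4])
E
python3 -c "
from h import *
todo(10,-299,17);pellets('side');pellets('top');inbowl('top')"
```

```text
t 19.52 stand mm [   9.9 -300.4  149.1] world [ 0.4324 -0.2121  0.1491] toolx vs stand y deg -0.16 tilt [ 0.    -0.001 -1.   ] w 0.0857 F [-0.4  0.8 -0.9] gf 0.0 q [ 0.7   0.32 -0.44  2.08  0.19  0.78 -0.06]
tool shift mm [1.500e+00 1.000e-01 1.321e+02]
side pellet world [ 0.7282 -0.3361  0.015 ] stand mm [ 324.8 -361.    15. ] area 88
side pellet world [ 0.5495 -0.2996  0.015 ] stand mm [ 142.4 -362.    15. ] area 45
side pellet world [ 0.4525 -0.3353  0.015 ] stand mm [  54.8 -416.9   15. ] area 45
side pellet world [ 0.4329 -0.2116  0.015 ] stand mm [  10.3 -299.9   15. ] area 49
top pellet world [ 0.7223 -0.1768  0.015 ] stand mm [ 286.4 -206.3   15. ] area 136
top pellet world [ 0.7251 -0.329   0.015 ] stand mm [ 320.3 -354.6   15. ] area 37
top pellet world [ 0.5502 -0.2974  0.015 ] stand mm [ 142.7 -359.7   15. ] area 40
top pellet world [ 0.4337 -0.2087  0.015 ] stand mm [  10.4 -296.9   15. ] area 41
bowl blob [ 4. -2. 35.] 239
```

{"op": "arm_command", "data": {"plan": "0 0 0.03 0;0 0 0.035 0;0 0 0.03 0;0 0 0.02 0;0 0 0.012 0;0 0 0.005 0;0 0 0 0;0 0 0 0"}}

```text
clock: 20.62
tcp_pos: [0.4334, -0.211, 0.0173]
orientation: [2.438, 1.979, 0.001]
contact_force: [0.2, -0.0, -0.0]
grip_width: 0.0853
gripper_force: 0.0
```

{"op": "arm_command", "data": {"plan": "0 0 0 0;0 0 0 0;0 0 0 0;0 0 0 0;0 0 0 0;0 0 0 0;0 0 0 0", "hand": 1}}

```text
clock: 21.5
tcp_pos: [0.4329, -0.2109, 0.0168]
orientation: [2.439, 1.98, -0.0]
contact_force: [-0.9, 0.3, 5.9]
grip_width: 0.0225
gripper_force: 29.3
```

{"op": "arm_command", "data": {"plan": "0 0 -0.015 0;0 0 -0.03 0;0 0 -0.04 0;0 0 -0.035 0;0.02 -0.002 -0.013 0;0.034 -0.004 0 0;0.034 -0.004 0 0;0.034 -0.004 0 0;0.034 -0.004 0 0;0.034 -0.004 0 0;0.034 -0.004 0 0;0.02 -0.002 0 0;0.01 0 0 0;0 0 0.02 0;0 0 0.03 0;0 0 0.025 0;0 0 0.015 0;0 0 0 0;0 0 0 0"}}

```text
clock: 23.88
tcp_pos: [0.4581, 0.0436, 0.0602]
orientation: [2.439, 1.98, 0.001]
contact_force: [0.1, 0.5, -0.1]
grip_width: 0.0224
gripper_force: 29.5
```

```bash
python3 -c "
from h import *
todo(-18,-45,60)"
```

```text
t 23.88 stand mm [-17.6 -44.9  60.2] world [0.4581 0.0436 0.0602] toolx vs stand y deg 0.01 tilt [ 0.001  0.    -1.   ] w 0.0224 F [ 0.1  0.5 -0.1] gf 29.5 q [ 0.17  0.46 -0.48  2.17  0.38  0.59 -0.79]
tool shift mm [-0.1 -0.4  0.2]
```

{"op": "arm_command", "data": {"plan": "0 0 0 0;0 0 0 0;0 0 0 0;0 0 -0.01 0;0 0 -0.03 0;0 0 -0.03 0;0 0 -0.02 0", "hand": 0.15}}

```text
clock: 24.75
tcp_pos: [0.4581, 0.0437, 0.1516]
orientation: [2.438, 1.98, 0.002]
contact_force: [-0.6, 0.5, 0.5]
grip_width: 0.0362
gripper_force: 0.0
```

{"op": "arm_command", "data": {"plan": "-0.02 0.01 0 0;-0.034 0.017 0 0;-0.034 0.017 0 0;-0.034 0.017 0 0;-0.034 0.017 0 0;-0.034 0.017 0 0;-0.034 0.017 0 0;-0.034 0.017 0 0;-0.034 0.017 0 0;-0.024 0.014 0 0;0 0 0 0;0 0 0 0", "hand": -1}}

```text
clock: 26.25
tcp_pos: [0.5492, -0.2976, 0.1498]
orientation: [-2.438, -1.981, -0.001]
contact_force: [-0.2, -0.2, -0.7]
grip_width: 0.0854
gripper_force: 0.0
```

```bash
python3 -c "
from h import *
todo(142,-361,17);pellets('side');pellets('top');inbowl('top')"
```

```text
t 26.25 stand mm [ 141.7 -360.1  149.8] world [ 0.5492 -0.2976  0.1498] toolx vs stand y deg 0.05 tilt [-0.     0.001 -1.   ] w 0.0854 F [-0.2 -0.2 -0.7] gf 0.0 q [ 0.71  0.53 -0.42  1.74  0.26  0.92 -0.03]
tool shift mm [ -1.    0.3 132.8]
side pellet world [ 0.7286 -0.3343  0.015 ] stand mm [ 324.9 -359.1   15. ] area 86
side pellet world [ 0.5496 -0.2988  0.015 ] stand mm [ 142.3 -361.2   15. ] area 47
side pellet world [ 0.453  -0.3342  0.015 ] stand mm [  55.1 -415.7   15. ] area 45
top pellet world [ 0.7223 -0.1766  0.015 ] stand mm [ 286.3 -206.1   15. ] area 144
top pellet world [ 0.7231 -0.3296  0.015 ] stand mm [ 318.5 -355.6   15. ] area 38
top pellet world [ 0.5501 -0.2973  0.015 ] stand mm [ 142.6 -359.6   15. ] area 44
top pellet world [ 0.4541 -0.333   0.015 ] stand mm [  55.9 -414.3   15. ] area 44
bowl blob [-4. -8. 36.] 277
```

{"op": "arm_command", "data": {"plan": "0 0 0.03 0;0 0 0.035 0;0 0 0.03 0;0 0 0.02 0;0 0 0.012 0;0 0 0.006 0;0 0 0 0;0 0 0 0"}}

```text
clock: 27.35
tcp_pos: [0.5499, -0.2989, 0.0175]
orientation: [2.438, 1.979, 0.001]
contact_force: [-0.3, -0.1, 0.0]
grip_width: 0.0855
gripper_force: 0.0
```

{"op": "arm_command", "data": {"plan": "0 0 0 0;0 0 0 0;0 0 0 0;0 0 0 0;0 0 0 0;0 0 0 0;0 0 -0.015 0;0 0 -0.03 0;0 0 -0.04 0;0 0 -0.035 0;0 0 -0.013 0", "hand": 1}}

```text
clock: 28.72
tcp_pos: [0.5505, -0.299, 0.1526]
orientation: [2.436, 1.978, 0.003]
contact_force: [0.6, -0.6, 0.0]
grip_width: 0.0224
gripper_force: 29.5
```

{"op": "arm_command", "data": {"plan": "0.02 -0.006 0 0;0.034 -0.01 0 0;0.034 -0.01 0 0;0.034 -0.01 0 0;0.034 -0.01 0 0;0.034 -0.011 0 0;0.034 -0.011 0 0;0.034 -0.011 0 0;0.034 -0.011 0 0;0.034 -0.011 0 0;0.034 -0.011 0 0;0.03 -0.008 0 0;0.016 -0.004 0 0;0 0 0.02 0;0 0 0.03 0;0 0 0.025 0;0 0 0.015 0;0 0 0 0;0 0 0 0"}}

```text
clock: 31.1
tcp_pos: [0.5118, 0.1244, 0.0602]
orientation: [2.439, 1.98, 0.001]
contact_force: [-0.3, -0.0, 0.2]
grip_width: 0.0228
gripper_force: 29.5
```

```bash
python3 -c "
from h import *
todo(18,45,60)"
```

```text
t 31.1 stand mm [18.3 45.2 60.2] world [0.5118 0.1244 0.0602] toolx vs stand y deg 0.01 tilt [ 0.001  0.    -1.   ] w 0.0228 F [-0.3 -0.   0.2] gf 29.5 q [ 0.03  0.54 -0.48  2.02  0.39  0.67 -0.92]
tool shift mm [-0.2 -0.3  0.2]
```

{"op": "arm_command", "data": {"plan": "0 0 0 0;0 0 0 0;0 0 0 0;0 0 -0.01 0;0 0 -0.03 0;0 0 -0.03 0;0 0 -0.02 0", "hand": 0.15}}

```text
clock: 31.98
tcp_pos: [0.5118, 0.1245, 0.1517]
orientation: [2.438, 1.98, 0.003]
contact_force: [1.4, -0.5, -1.1]
grip_width: 0.0364
gripper_force: 0.0
```

{"op": "arm_command", "data": {"plan": "-0.02 0.001 0 0;-0.034 0.003 0 0;-0.034 0.003 0 0;-0.034 0.003 0 0;-0.034 0.003 0 0;-0.034 0.003 0 0;-0.034 0.003 0 0;-0.034 0.003 0 0;-0.034 0.003 0 0;-0.034 0.003 0 0;-0.034 0.003 0 0;-0.034 0.003 0 0;-0.034 0.003 0 0;-0.022 0 0 0;-0.01 0 0 0;0 0 0 0;0 0 0 0", "hand": -1}}

```text
clock: 34.1
tcp_pos: [0.4536, -0.3323, 0.1498]
orientation: [-2.437, -1.982, -0.001]
contact_force: [-0.1, 0.4, 0.3]
grip_width: 0.0855
gripper_force: 0.0
```

```bash
python3 -c "
from h import *
todo(55,-415.5,17);pellets('side');pellets('top');inbowl('top')"
```

```text
t 34.1 stand mm [  55.3 -413.7  149.8] world [ 0.4536 -0.3323  0.1498] toolx vs stand y deg 0.12 tilt [ 0.     0.001 -1.   ] w 0.0855 F [-0.1  0.4  0.3] gf 0.0 q [ 0.85  0.44 -0.41  1.89  0.22  0.86  0.12]
tool shift mm [ -1.9  -0.3 132.8]
side pellet world [ 0.7284 -0.3343  0.015 ] stand mm [ 324.6 -359.2   15. ] area 88
side pellet world [ 0.4529 -0.3332  0.015 ] stand mm [  54.8 -414.8   15. ] area 47
top pellet world [ 0.7243 -0.1764  0.015 ] stand mm [ 288.1 -205.5   15. ] area 143
top pellet world [ 0.726  -0.3282  0.015 ] stand mm [ 321.  -353.7   15. ] area 36
top pellet world [ 0.4542 -0.3329  0.015 ] stand mm [  56.  -414.2   15. ] area 44
bowl blob [ 4. -4. 37.] 323
```

{"op": "arm_command", "data": {"plan": "0 0 0.03 0;0 0 0.035 0;0 0 0.03 0;0 0 0.02 0;0 0 0.012 0;0 0 0.006 0;0 0 0 0;0 0 0 0"}}

```text
clock: 35.2
tcp_pos: [0.4536, -0.334, 0.0174]
orientation: [2.438, 1.979, 0.001]
contact_force: [0.7, -0.6, -0.4]
grip_width: 0.0854
gripper_force: 0.0
```

{"op": "arm_command", "data": {"plan": "0 0 0 0;0 0 0 0;0 0 0 0;0 0 0 0;0 0 0 0;0 0 0 0;0 0 -0.015 0;0 0 -0.03 0;0 0 -0.04 0;0 0 -0.035 0;0 0 -0.013 0", "hand": 1}}

```text
clock: 36.58
tcp_pos: [0.4541, -0.3342, 0.1523]
orientation: [2.436, 1.978, 0.002]
contact_force: [-0.5, -0.1, -0.2]
grip_width: 0.0222
gripper_force: 29.5
```

{"op": "arm_command", "data": {"plan": "0.02 -0.003 0 0;0.034 -0.005 0 0;0.034 -0.005 0 0;0.034 -0.005 0 0;0.034 -0.005 0 0;0.034 -0.006 0 0;0.034 -0.006 0 0;0.034 -0.006 0 0;0.034 -0.006 0 0;0.034 -0.006 0 0;0.034 -0.006 0 0;0.034 -0.006 0 0;0.034 -0.005 0 0;0.022 -0.003 0 0;0.01 -0.001 0 0;0 0 0.02 0;0 0 0.03 0;0 0 0.025 0;0 0 0.015 0;0 0 0 0"}}

```text
clock: 39.08
tcp_pos: [0.474, 0.1314, 0.0585]
orientation: [-2.438, -1.98, 0.004]
contact_force: [-0.4, 0.0, -0.7]
grip_width: 0.0231
gripper_force: 29.5
```

```bash
python3 -c "
from h import *
todo(-18,45,60)"
```

```text
t 39.08 stand mm [-20.1  44.3  58.5] world [0.474  0.1314 0.0585] toolx vs stand y deg 0.02 tilt [-0.003 -0.001 -1.   ] w 0.0231 F [-0.4  0.  -0.7] gf 29.5 q [ 0.02  0.51 -0.51  2.1   0.41  0.63 -0.98]
tool shift mm [ 0.7  2.1 -1.5]
```

{"op": "arm_command", "data": {"plan": "0 0 0 0;0 0 0 0;0 0 0 0;0 0 -0.01 0;0 0 -0.03 0;0 0 -0.03 0;-0.03 0 -0.03 0;-0.03 0 -0.03 0;-0.03 0 -0.03 0;-0.03 0 -0.03 0;-0.03 0 0 0", "hand": 0.15}}

```text
clock: 40.45
tcp_pos: [0.4455, -0.0156, 0.2527]
orientation: [2.436, 1.978, 0.006]
contact_force: [0.2, -0.0, -0.7]
grip_width: 0.0363
gripper_force: 0.0
```

```bash
python3 - <<'E'
from h import *
where(); pellets('side');pellets('top');inbowl('top')
pp,dd=load('top'); ps,ds=load('side')
A=[]
for n in('top','side'):
    p,d=load(n); P=pts(n,d); m=(d>0)&(np.hypot(P[...,0]-.45,P[...,1]-.383)<.05)&(P[...,2]>.085)&(P[...,2]<.19)
    q=P[m]; A.append(q)
    print(n,len(q)); t=q[q[:,2]>.166]; print('top face',t.mean(0).round(4),cv2.minAreaRect(t[:,:2].astype(np.float32)))
    for z in range(90,175,8):
        k=q[(q[:,2]*1000>z)&(q[:,2]*1000<z+8)]
        if len(k)>2: print(z,(k.min(0)*1000).round(),(k.max(0)*1000).round(),(k.mean(0)*1000).round())
v=[int(x) for x in proj('side',[.45,.383,.12])]; w=[int(x) for x in proj('top',[.45,.383,.12])]; b=[int(x) for x in proj('top',[.4845,.084,.03])]
print(v,w,b)
out=np.zeros((500,800,3),np.uint8)
f=lambda p,c,h:p[c[1]-h:c[1]+h,c[0]-h:c[0]+h]
out[:500,:500]=cv2.resize(f(ps,v,42),(500,500),interpolation=2)
out[:300,500:]=cv2.resize(f(pp,b,36),(300,300),interpolation=2)
out[300:,500:700]=cv2.resize(f(pp,w,25),(200,200),interpolation=2)
save(out,'g5.png')
E
```

```text
t 40.45 stand mm [ -17.8 -105.5  252.7] world [ 0.4455 -0.0156  0.2527] toolx vs stand y deg 0.02 tilt [ 0.006 -0.001 -1.   ] w 0.0363 F [ 0.2 -0.  -0.7] gf 0.0 q [ 0.44  0.13 -0.58  2.04  0.09  0.99 -0.39]
side pellet world [ 0.7286 -0.336   0.015 ] stand mm [ 325.2 -360.8   15. ] area 86
top pellet world [ 0.7229 -0.1763  0.015 ] stand mm [ 286.8 -205.7   15. ] area 137
top pellet world [ 0.7234 -0.3304  0.015 ] stand mm [ 318.9 -356.4   15. ] area 39
bowl blob [-6.  4. 37.] 334
top 76
top face [0.4507 0.384  0.171 ] ((0.45105820894241333, 0.3841184377670288), (0.017501629889011383, 0.01487485971301794), 88.54557800292969)
98 [445. 378.  98.] [454. 381. 104.] [450. 379. 101.]
122 [441. 376. 125.] [453. 377. 129.] [448. 377. 127.]
130 [441. 375. 131.] [456. 377. 137.] [447. 377. 134.]
138 [441. 374. 140.] [459. 384. 146.] [450. 378. 143.]
146 [441. 375. 147.] [456. 379. 153.] [449. 377. 150.]
154 [441. 375. 158.] [456. 379. 162.] [450. 376. 160.]
162 [441. 376. 164.] [459. 391. 170.] [449. 382. 169.]
170 [444. 375. 170.] [459. 393. 175.] [451. 385. 172.]
side 278
top face [0.4491 0.3823 0.1717] ((0.44985231757164, 0.38116195797920227), (0.018108144402503967, 0.01794917695224285), 84.38256072998047)
90 [444. 380.  91.] [451. 389.  97.] [447. 385.  94.]
98 [444. 379.  98.] [454. 388. 106.] [447. 384. 102.]
106 [444. 377. 106.] [453. 388. 114.] [447. 385. 110.]
114 [444. 381. 115.] [452. 388. 119.] [446. 384. 117.]
122 [441. 377. 126.] [457. 391. 130.] [445. 386. 127.]
130 [441. 376. 131.] [459. 391. 138.] [446. 386. 134.]
138 [440. 374. 138.] [459. 391. 145.] [445. 385. 142.]
146 [441. 377. 148.] [460. 391. 154.] [446. 386. 151.]
154 [441. 375. 154.] [459. 391. 161.] [447. 385. 158.]
162 [441. 375. 162.] [458. 392. 170.] [445. 385. 166.]
170 [441. 372. 170.] [459. 391. 176.] [450. 382. 173.]
[192, 296] [149, 207] [247, 195]
```

View pics/g5.png

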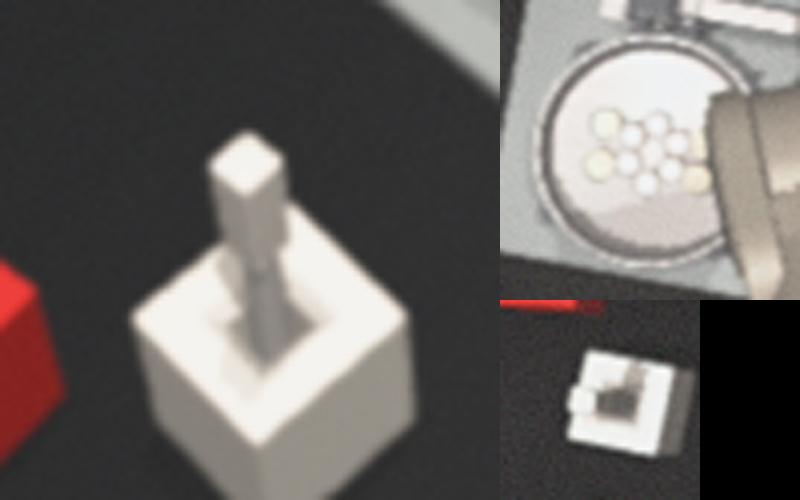

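All four cream pellets are in the bowl, at (605,123), (598,163), (693,178) and (703,140). The rod is nearly upright at world (0.450, 0.383), and its grip is turned slightly against the block. Moving above it while fitting the grip yaw.

{"op": "arm_command", "data": {"plan": "0.02 -0.004 0 0;0.034 -0.007 0 0;0.034 -0.007 0 0;0.034 -0.007 0 0;0.034 -0.007 0 0;0.034 -0.007 0 0;0.034 -0.007 0 0;0.034 -0.007 0 0;0.034 -0.007 0 0;0.034 -0.007 0 0;0.034 -0.006 0 0;0.02 -0.004 0 0;0.01 -0.002 0 0;0 0 0 0", "hand": -1}}

```text
clock: 42.3
tcp_pos: [0.4469, 0.3828, 0.2495]
orientation: [2.438, 1.981, -0.001]
contact_force: [-0.2, -0.2, -0.0]
grip_width: 0.0855
gripper_force: 0.0
```

```bash
python3 - <<'E'
from h import *
todo(-95.3,285.8,250)
from scipy.optimize import least_squares
p,d=load('side'); P=pts('side',d); m=(d>0)&(np.hypot(P[...,0]-.45,P[...,1]-.383)<.03)&(P[...,2]>.126)&(P[...,2]<.166)
q=P[m]
def f(t):
    c,s=np.cos(t[2]),np.sin(t[2]); z=q[:,2]-.147; a=q[:,0]-t[0]-t[3]*z; b=q[:,1]-t[1]-t[4]*z
    u=abs(c*a+s*b); v=abs(-s*a+c*b); return (np.maximum(u,v)-.009)*1000
for a0 in(-.6,-.3,0,.3,.6):
    k=least_squares(f,[.45,.383,a0,0,0],loss='soft_l1',x_scale=[.01,.01,.3,.1,.1]); print(k.x.round(4),np.degrees(k.x[2]).round(1),round(k.cost,1),len(q))
E
```

```text
t 42.3 stand mm [-98.3 284.8 249.5] world [0.4469 0.3828 0.2495] toolx vs stand y deg 0.03 tilt [-0. -0. -1.] w 0.0855 F [-0.2 -0.2 -0. ] gf 0.0 q [-0.25  0.43 -0.74  1.73  0.32  1.11 -1.29]
tool shift mm [ 1.   3.  -0.5]
[ 0.451   0.3808 -0.1607  0.0039 -0.0042] -9.2 17.4 131
[ 0.451   0.3808 -0.1607  0.0039 -0.0042] -9.2 17.4 131
[ 0.4509  0.3808 -0.1527  0.0045 -0.0034] -8.7 17.4 131
[ 0.451   0.3808 -0.1607  0.0039 -0.0042] -9.2 17.4 131
[ 0.4509  0.3808 -0.1527  0.0045 -0.0034] -8.7 17.4 131
```

{"op": "arm_command", "data": {"plan": "0 0.004 0.02 0;0 0 0.03 0;0 0 0.025 0;0 0 0.02 0;0 0 0.0125 0;0 0 0 0;0 0 0 0"}}

```text
clock: 43.18
tcp_pos: [0.4514, 0.3825, 0.1429]
orientation: [-2.439, -1.98, -0.002]
contact_force: [-0.0, -0.0, -0.4]
grip_width: 0.0856
gripper_force: 0.0
```

{"op": "arm_command", "data": {"plan": "0 0 0 0;0 0 0 0;0 0 0 0;0 0 0 0;0 0 0 0;0 0 0 0;0 0 0 0;0 0 0 0", "hand": 1, "grip_force": 60}}

```text
clock: 44.18
tcp_pos: [0.451, 0.3823, 0.1422]
orientation: [-2.439, -1.98, -0.0]
contact_force: [-0.9, -0.5, 2.3]
grip_width: 0.0172
gripper_force: 60.0
```

```bash
python3 -c "
from h import *
where()"
```

```text
t 44.17 stand mm [-94.2 285.  142.2] world [0.451  0.3823 0.1422] toolx vs stand y deg 0.02 tilt [ 0.  0. -1.] w 0.0172 F [-0.9 -0.5  2.3] gf 60.0 q [-0.3   0.55 -0.68  1.82  0.42  0.93 -1.37]
```

{"op": "arm_command", "data": {"plan": "0 0 -0.01 0;0 0 -0.02 0;0 0 -0.03 0;0 0 -0.03 0;0 0 -0.02 0;0 0 0 0"}}

```text
clock: 44.92
tcp_pos: [0.4516, 0.3828, 0.2541]
orientation: [2.439, 1.98, 0.006]
contact_force: [0.6, -0.5, -0.7]
grip_width: 0.017
gripper_force: 59.8
```

{"op": "arm_command", "data": {"plan": "-0.02 0.009 0 0;-0.03 0.015 0 0;-0.03 0.015 0 0;-0.03 0.015 0 0;-0.03 0.015 0 0;-0.03 0.015 0 0;-0.03 0.014 0 0;-0.03 0.014 0 0;-0.03 0.014 0 0;-0.017 0.008 0 0;-0.008 0.004 0 0;0 0 0 0;0 0 0 0"}}

```text
clock: 46.55
tcp_pos: [0.5272, 0.0763, 0.2521]
orientation: [-2.437, -1.982, -0.001]
contact_force: [-0.5, -0.2, -0.2]
grip_width: 0.0176
gripper_force: 59.8
```

```bash
python3 - <<'E'
from h import *
todo(44,0,155)
b,d=grab('side'); a,_=grab('top')
S=w2s(pts('side',d)); t=w2s(r.get_obs()['tcp_pos'])
m=(d>0)&(np.hypot(S[...,0]-t[0],S[...,1]-t[1])<.03)&(S[...,2]>.09)&(S[...,2]<.2)
for z in range(90,200,10):
    k=S[m&(S[...,2]*1000>z)&(S[...,2]*1000<z+10)]
    if len(k): print(z,(k.mean(0)*1000).round(1),len(k))
out=np.zeros((500,800,3),np.uint8)
out[:,:500]=cv2.resize(b[140:260,190:310],(500,500),interpolation=2)
out[:300,500:]=cv2.resize(a[159:231,211:283],(300,300),interpolation=2)
save(out,'g6.png')
E
```

```text
t 46.55 stand mm [ 43.3   1.2 252.1] world [0.5272 0.0763 0.2521] toolx vs stand y deg 0.13 tilt [-0.     0.001 -1.   ] w 0.0176 F [-0.5 -0.2 -0.2] gf 59.8 q [ 0.29  0.31 -0.67  1.85  0.22  1.06 -0.66]
tool shift mm [-1.3  0.7 97.1]
120 [ 39.3   3.1 128.3] 5
130 [ 38.4   3.6 135. ] 11
140 [ 38.5   3.7 145.2] 17
150 [ 38.3   4.9 155.8] 11
160 [ 38.5   3.5 164.1] 15
170 [ 38.3   4.5 174.9] 14
180 [ 38.8   3.8 184.7] 14
190 [ 38.5   4.5 195. ] 17
```

View pics/g6.png

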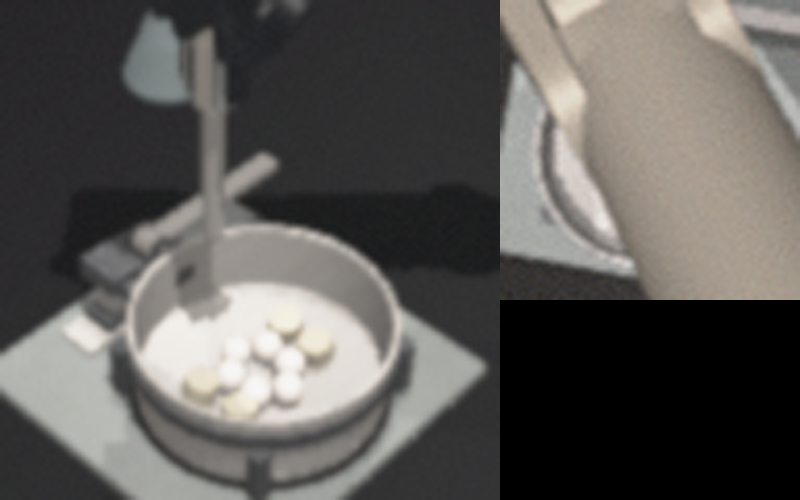

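The rod hangs vertical over the clear latch side of the bowl, at about (205,300) in the left panel, with all 10 items lying toward the middle. Lowering and stirring.

{"op": "arm_command", "data": {"plan": "-0.001 0.001 0.02 0;0 0 0.03 0;0 0 0.025 0;0 0 0.015 0;0 0 0.007 0;0 0 0 0;0 -0.004 0 0;0 -0.004 0 0;0 0 0 0"}}

```text
clock: 47.78
tcp_pos: [0.5205, 0.0754, 0.1557]
orientation: [2.438, 1.98, 0.001]
contact_force: [0.7, 0.0, -0.6]
grip_width: 0.0176
gripper_force: 59.8
```

{"op": "arm_command", "data": {"plan": "0.0111 -0.0018 0 0;0.01 -0.0051 0 0;0.008 -0.008 0 0;0.0051 -0.01 0 0;0.0018 -0.0111 0 0;-0.0018 -0.0111 0 0;-0.0051 -0.01 0 0;-0.008 -0.008 0 0;-0.01 -0.0051 0 0;-0.0111 -0.0018 0 0;-0.0111 0.0018 0 0;-0.01 0.0051 0 0;-0.008 0.008 0 0;-0.0051 0.01 0 0;-0.0018 0.0111 0 0;0.0018 0.0111 0 0;0.0051 0.01 0 0;0.008 0.008 0 0;0.01 0.0051 0 0;0.0111 0.0018 0 0"}}

```text
clock: 50.28
tcp_pos: [0.5209, 0.0761, 0.1551]
orientation: [2.439, 1.98, 0.0]
contact_force: [-0.4, -0.9, -0.7]
grip_width: 0.0173
gripper_force: 59.8
```

```bash
python3 - <<'E'
from h import *
todo(36,0,155)
b,d=grab('side'); save(b,'g7.png',(190,150,310,250),4)
E
```

```text
t 50.27 stand mm [ 37.2  -0.2 155.1] world [0.5209 0.0761 0.1551] toolx vs stand y deg 0.02 tilt [ 0.  0. -1.] w 0.0173 F [-0.4 -0.9 -0.7] gf 59.8 q [ 0.24  0.41 -0.62  1.96  0.31  0.86 -0.75]
tool shift mm [ 0.2 -1.2  0.1]
```

View pics/g7.png

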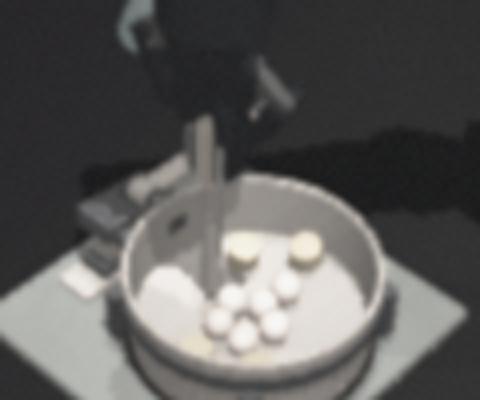

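The pellets have moved outward to (240,250) and (305,250), with the beads clustered near the rod. Everything is still inside, so I'm continuing with more turns.

{"op": "arm_command", "data": {"plan": "0.0111 -0.0018 0 0;0.01 -0.0051 0 0;0.008 -0.008 0 0;0.0051 -0.01 0 0;0.0018 -0.0111 0 0;-0.0018 -0.0111 0 0;-0.0051 -0.01 0 0;-0.008 -0.008 0 0;-0.01 -0.0051 0 0;-0.0111 -0.0018 0 0;-0.0111 0.0018 0 0;-0.01 0.0051 0 0;-0.008 0.008 0 0;-0.0051 0.01 0 0;-0.0018 0.0111 0 0;0.0018 0.0111 0 0;0.0051 0.01 0 0;0.008 0.008 0 0;0.01 0.0051 0 0;0.0111 0.0018 0 0"}}

```text
clock: 52.82
tcp_pos: [0.5209, 0.0763, 0.1551]
orientation: [-2.438, -1.981, -0.0]
contact_force: [-0.7, -0.4, -0.9]
grip_width: 0.0177
gripper_force: 59.8
```

{"op": "arm_command", "data": {"plan": "0.0111 -0.0018 0 0;0.01 -0.0051 0 0;0.008 -0.008 0 0;0.0051 -0.01 0 0;0.0018 -0.0111 0 0;-0.0018 -0.0111 0 0;-0.0051 -0.01 0 0;-0.008 -0.008 0 0;-0.01 -0.0051 0 0;-0.0111 -0.0018 0 0;-0.0111 0.0018 0 0;-0.01 0.0051 0 0;-0.008 0.008 0 0;-0.0051 0.01 0 0;-0.0018 0.0111 0 0;0.0018 0.0111 0 0;0.0051 0.01 0 0;0.008 0.008 0 0;0.01 0.0051 0 0;0.0111 0.0018 0 0"}}

```text
clock: 55.32
tcp_pos: [0.5208, 0.0763, 0.1551]
orientation: [-2.438, -1.981, -0.0]
contact_force: [-0.1, 0.3, -0.5]
grip_width: 0.0166
gripper_force: 59.8
```

{"op": "arm_command", "data": {"plan": "0.0111 -0.0018 0 0;0.01 -0.0051 0 0;0.008 -0.008 0 0;0.0051 -0.01 0 0;0.0018 -0.0111 0 0;-0.0018 -0.0111 0 0;-0.0051 -0.01 0 0;-0.008 -0.008 0 0;-0.01 -0.0051 0 0;-0.0111 -0.0018 0 0;-0.0111 0.0018 0 0;-0.01 0.0051 0 0;-0.008 0.008 0 0;-0.0051 0.01 0 0;-0.0018 0.0111 0 0;0.0018 0.0111 0 0;0.0051 0.01 0 0;0.008 0.008 0 0;0.01 0.0051 0 0;0.0111 0.0018 0 0"}}

```text
clock: 57.82
tcp_pos: [0.5208, 0.0763, 0.1551]
orientation: [-2.438, -1.981, -0.0]
contact_force: [-0.7, 0.4, -1.1]
grip_width: 0.0177
gripper_force: 59.8
```

```bash
python3 - <<'E'
from h import *
todo(36,0,155)
b,d=grab('side'); save(b,'g8.png',(190,150,310,250),4)
E
```

```text
t 57.83 stand mm [ 3.710e+01 -1.000e-01  1.551e+02] world [0.5208 0.0763 0.1551] toolx vs stand y deg 0.03 tilt [ 0.  0. -1.] w 0.0177 F [-0.7  0.4 -1.1] gf 59.8 q [ 0.23  0.41 -0.61  1.96  0.31  0.86 -0.75]
tool shift mm [ 0.1 -1.1  0.1]
```

View pics/g8.png

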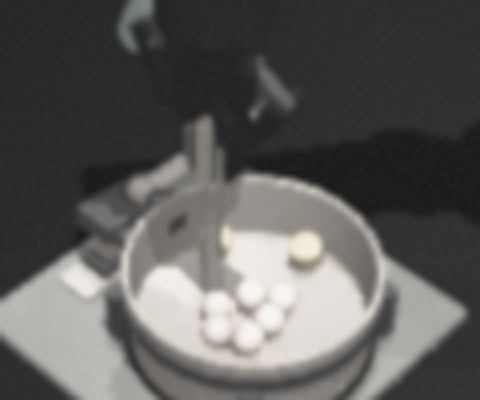

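The beads have formed a ring just inside the rod's path and may touch only lightly, so I'm finishing with turns at a tighter 28 mm radius for sure contact.

{"op": "arm_command", "data": {"plan": "0 -0.005 0.001 0;0 -0.004 0.001 0;0 0 0 0"}}

```text
clock: 58.25
tcp_pos: [0.5109, 0.0768, 0.153]
orientation: [2.439, 1.98, -0.001]
contact_force: [-0.6, 1.0, -0.8]
grip_width: 0.0176
gripper_force: 59.8
```

{"op": "arm_command", "data": {"plan": "0.0087 -0.0014 0 0;0.0078 -0.004 0 0;0.0062 -0.0062 0 0;0.004 -0.0078 0 0;0.0014 -0.0087 0 0;-0.0014 -0.0087 0 0;-0.004 -0.0078 0 0;-0.0062 -0.0062 0 0;-0.0078 -0.004 0 0;-0.0087 -0.0014 0 0;-0.0087 0.0014 0 0;-0.0078 0.004 0 0;-0.0062 0.0062 0 0;-0.004 0.0078 0 0;-0.0014 0.0087 0 0;0.0014 0.0087 0 0;0.004 0.0078 0 0;0.0062 0.0062 0 0;0.0078 0.004 0 0;0.0087 0.0014 0 0"}}

```text
clock: 60.75
tcp_pos: [0.512, 0.0778, 0.1531]
orientation: [-2.439, -1.98, -0.0]
contact_force: [-0.6, -0.3, -1.8]
grip_width: 0.0171
gripper_force: 59.8
```

{"op": "arm_command", "data": {"plan": "0.0087 -0.0014 0 0;0.0078 -0.004 0 0;0.0062 -0.0062 0 0;0.004 -0.0078 0 0;0.0014 -0.0087 0 0;-0.0014 -0.0087 0 0;-0.004 -0.0078 0 0;-0.0062 -0.0062 0 0;-0.0078 -0.004 0 0;-0.0087 -0.0014 0 0;-0.0087 0.0014 0 0;-0.0078 0.004 0 0;-0.0062 0.0062 0 0;-0.004 0.0078 0 0;-0.0014 0.0087 0 0;0.0014 0.0087 0 0;0.004 0.0078 0 0;0.0062 0.0062 0 0;0.0078 0.004 0 0;0.0087 0.0014 0 0"}}

```text
clock: 63.25
tcp_pos: [0.5119, 0.0779, 0.1531]
orientation: [-2.439, -1.981, -0.0]
contact_force: [0.2, -0.2, -1.0]
grip_width: 0.0174
gripper_force: 59.8
```

{"op": "arm_command", "data": {"plan": "0.0087 -0.0014 0 0;0.0078 -0.004 0 0;0.0062 -0.0062 0 0;0.004 -0.0078 0 0;0.0014 -0.0087 0 0;-0.0014 -0.0087 0 0;-0.004 -0.0078 0 0;-0.0062 -0.0062 0 0;-0.0078 -0.004 0 0;-0.0087 -0.0014 0 0;-0.0087 0.0014 0 0;-0.0078 0.004 0 0;-0.0062 0.0062 0 0;-0.004 0.0078 0 0;-0.0014 0.0087 0 0;0.0014 0.0087 0 0;0.004 0.0078 0 0;0.0062 0.0062 0 0;0.0078 0.004 0 0;0.0087 0.0014 0 0"}}

```text
clock: 65.75
tcp_pos: [0.5119, 0.0778, 0.1531]
orientation: [-2.439, -1.981, -0.0]
contact_force: [-0.6, 1.1, -0.8]
grip_width: 0.0176
gripper_force: 59.8
```

{"op": "arm_command", "data": {"plan": "0.0111 -0.0018 0 0;0.01 -0.0051 0 0;0.008 -0.008 0 0;0.0051 -0.01 0 0;0.0018 -0.0111 0 0;-0.0018 -0.0111 0 0;-0.0051 -0.01 0 0;-0.008 -0.008 0 0;-0.01 -0.0051 0 0;-0.0111 -0.0018 0 0;-0.0111 0.0018 0 0;-0.01 0.0051 0 0;-0.008 0.008 0 0;-0.0051 0.01 0 0;-0.0018 0.0111 0 0;0.0018 0.0111 0 0;0.0051 0.01 0 0;0.008 0.008 0 0;0.01 0.0051 0 0;0.0111 0.0018 0 0"}}

```text
clock: 68.25
tcp_pos: [0.512, 0.0781, 0.1531]
orientation: [-2.438, -1.981, -0.0]
contact_force: [-0.5, 0.6, -0.7]
grip_width: 0.0172
gripper_force: 59.8
```

```bash
python3 - <<'E'
from h import *
todo(28,0,153)
b,d=grab('side'); save(b,'g9.png',(190,150,310,250),4)
E
```

```text
t 68.25 stand mm [ 2.810e+01 -1.000e-01  1.531e+02] world [0.512  0.0781 0.1531] toolx vs stand y deg 0.03 tilt [ 0.  0. -1.] w 0.0172 F [-0.5  0.6 -0.7] gf 59.8 q [ 0.22  0.4  -0.6   1.98  0.3   0.85 -0.75]
tool shift mm [ 0.1 -0.1  0.1]
```

View pics/g9.png

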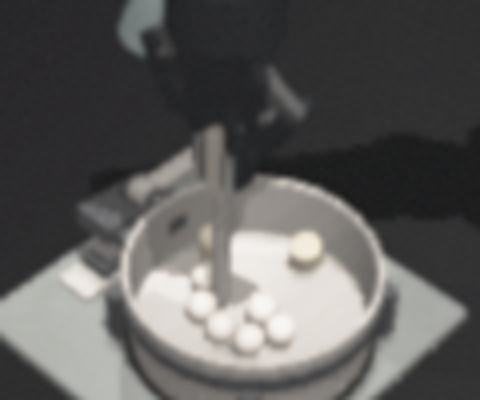

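All 10 items are being pushed around and nothing is out of the bowl. Two more turns the other way for margin, then the rod goes back.

{"op": "arm_command", "data": {"plan": "-0.0087 -0.0014 0 0;-0.0078 -0.004 0 0;-0.0062 -0.0062 0 0;-0.004 -0.0078 0 0;-0.0014 -0.0087 0 0;0.0014 -0.0087 0 0;0.004 -0.0078 0 0;0.0062 -0.0062 0 0;0.0078 -0.004 0 0;0.0087 -0.0014 0 0;0.0087 0.0014 0 0;0.0078 0.004 0 0;0.0062 0.0062 0 0;0.004 0.0078 0 0;0.0014 0.0087 0 0;-0.0014 0.0087 0 0;-0.004 0.0078 0 0;-0.0062 0.0062 0 0;-0.0078 0.004 0 0;-0.0087 0.0014 0 0"}}

```text
clock: 70.8
tcp_pos: [0.5116, 0.0762, 0.153]
orientation: [2.439, 1.98, -0.0]
contact_force: [-0.9, 0.1, -0.9]
grip_width: 0.0168
gripper_force: 59.8
```

{"op": "arm_command", "data": {"plan": "-0.0087 -0.0014 0 0;-0.0078 -0.004 0 0;-0.0062 -0.0062 0 0;-0.004 -0.0078 0 0;-0.0014 -0.0087 0 0;0.0014 -0.0087 0 0;0.004 -0.0078 0 0;0.0062 -0.0062 0 0;0.0078 -0.004 0 0;0.0087 -0.0014 0 0;0.0087 0.0014 0 0;0.0078 0.004 0 0;0.0062 0.0062 0 0;0.004 0.0078 0 0;0.0014 0.0087 0 0;-0.0014 0.0087 0 0;-0.004 0.0078 0 0;-0.0062 0.0062 0 0;-0.0078 0.004 0 0;-0.0087 0.0014 0 0"}}

```text
clock: 73.3
tcp_pos: [0.5117, 0.0763, 0.1531]
orientation: [2.439, 1.98, -0.0]
contact_force: [-0.4, -0.3, -0.4]
grip_width: 0.0173
gripper_force: 59.8
```

{"op": "arm_command", "data": {"plan": "-0.0087 -0.0014 0 0;-0.0078 -0.004 0 0;-0.0062 -0.0062 0 0;-0.004 -0.0078 0 0;-0.0014 -0.0087 0 0;0.0014 -0.0087 0 0;0.004 -0.0078 0 0;0.0062 -0.0062 0 0;0.0078 -0.004 0 0;0.0087 -0.0014 0 0;0.0087 0.0014 0 0;0.0078 0.004 0 0;0.0062 0.0062 0 0;0.004 0.0078 0 0;0.0014 0.0087 0 0;-0.0014 0.0087 0 0;-0.004 0.0078 0 0;-0.0062 0.0062 0 0;-0.0078 0.004 0 0;-0.0087 0.0014 0 0"}}

```text
clock: 75.8
tcp_pos: [0.5117, 0.0763, 0.1531]
orientation: [2.439, 1.98, -0.0]
contact_force: [-0.1, 0.8, -0.1]
grip_width: 0.0176
gripper_force: 59.8
```

{"op": "arm_command", "data": {"plan": "0 0 -0.01 0;0 0 -0.02 0;0 0 -0.03 0;0 0 -0.03 0;0 0 -0.015 0;0 0 0 0"}}

```text
clock: 76.55
tcp_pos: [0.5121, 0.0774, 0.259]
orientation: [2.438, 1.98, 0.003]
contact_force: [0.3, -0.1, -0.2]
grip_width: 0.0174
gripper_force: 59.8
```

```bash
python3 - <<'E'
from h import *
todo(-94.5,284.8,260)
grab('side'); inbowl('side')
E
```

```text
t 76.55 stand mm [ 28.3  -0.8 259. ] world [0.5121 0.0774 0.259 ] toolx vs stand y deg 0.02 tilt [ 0.002 -0.    -1.   ] w 0.0174 F [ 0.3 -0.1 -0.2] gf 59.8 q [ 0.29  0.27 -0.66  1.88  0.19  1.05 -0.65]
tool shift mm [ 285.6 -122.7   -1.1]
bowl blob [ 58. -26.  44.] 47
bowl blob [  5. -65.  45.] 44
bowl blob [-2.  1. 36.] 252
```

{"op": "arm_command", "data": {"plan": "0.02 -0.009 0 0;0.03 -0.013 0 0;0.03 -0.013 0 0;0.03 -0.013 0 0;0.03 -0.013 0 0;0.03 -0.013 0 0;0.03 -0.013 0 0;0.03 -0.013 0 0;0.03 -0.012 0 0;0.017 -0.007 0 0;0.009 -0.004 0 0;0 0 0 0;0 0 0 0;0 0 0 0"}}

```text
clock: 78.35
tcp_pos: [0.4506, 0.3812, 0.2581]
orientation: [2.44, 1.978, -0.0]
contact_force: [0.2, 0.5, -0.5]
grip_width: 0.017
gripper_force: 59.8
```

```bash
python3 - <<'E'
from h import *
todo(-94.4,285,220)
b,d=grab('side'); P=pts('side',d); t=r.get_obs()['tcp_pos']
m=(d>0)&(np.hypot(P[...,0]-t[0],P[...,1]-t[1])<.03)&(P[...,2]>.1)
for z in range(100,200,12):
    k=P[m&(P[...,2]*1000>z)&(P[...,2]*1000<z+12)]
    if len(k): print(z,(k.mean(0)*1000).round(1),len(k))
E
```

```text
t 78.35 stand mm [-94.3 283.9 258.1] world [0.4506 0.3812 0.2581] toolx vs stand y deg -0.08 tilt [ 0.    -0.001 -1.   ] w 0.017 F [ 0.2  0.5 -0.5] gf 59.8 q [-0.24  0.42 -0.74  1.71  0.31  1.13 -1.28]
tool shift mm [ 1.1 -0.1 38.1]
124 [448.  386.4 135. ] 5
136 [445.3 383.8 142.6] 23
148 [446.4 385.2 154.2] 24
160 [445.7 384.  166.3] 25
172 [446.3 385.  177.6] 24
184 [445.9 384.4 190.2] 29
196 [446.1 385.1 202.1] 26
```

{"op": "arm_command", "data": {"plan": "0.001 0 0.015 0;0 0 0.02 0;0 0 0.02 0;0 0 0.015 0;0 0 0.01 0;0 0 0.01 0;0 0 0 0"}}

```text
clock: 79.28
tcp_pos: [0.45, 0.383, 0.1675]
orientation: [-2.439, -1.98, 0.002]
contact_force: [-0.2, -0.1, -1.2]
grip_width: 0.0173
gripper_force: 59.8
```

{"op": "arm_command", "data": {"plan": "0 0 0.01 0;0 0 0.008 0;0 0 0.004 0;0 0 0.002 0;0 0 0 0;0 0 0 0"}}

```text
clock: 80.03
tcp_pos: [0.4503, 0.3834, 0.1443]
orientation: [-2.439, -1.98, -0.001]
contact_force: [0.6, -0.2, -0.2]
grip_width: 0.0173
gripper_force: 59.8
```

```bash
python3 - <<'E'
from h import *
where()
E
```

```text
t 80.03 stand mm [-95.  286.  144.3] world [0.4503 0.3834 0.1443] toolx vs stand y deg 0.01 tilt [ 0.  0. -1.] w 0.0173 F [ 0.6 -0.2 -0.2] gf 59.8 q [-0.3   0.55 -0.68  1.82  0.42  0.93 -1.37]
```

{"op": "arm_command", "data": {"plan": "0 0 0.002 0;0 0 0 0;0 0 0 0"}}

```text
clock: 80.4
tcp_pos: [0.4504, 0.3834, 0.1423]
orientation: [2.439, 1.98, 0.001]
contact_force: [-0.2, -0.5, 1.2]
grip_width: 0.0173
gripper_force: 60.2
```

{"op": "arm_command", "data": {"plan": "0 0 0 0;0 0 0 0;0 0 0 0;0 0 0 0;0 0 -0.01 0;0 0 -0.02 0;0 0 -0.03 0;0 0 -0.03 0;0 0 -0.03 0;-0.03 0 -0.02 0;-0.03 0 0 0;-0.03 0 0 0;-0.03 0 0 0;-0.03 0 0 0;-0.03 0 0 0;-0.03 0 0 0;-0.03 0 0 0;0 0 0 0;0 0 0 0", "hand": -1}}

```text
clock: 82.78
tcp_pos: [0.4012, 0.1493, 0.2832]
orientation: [2.438, 1.981, 0.003]
contact_force: [-0.5, -0.3, 0.9]
grip_width: 0.0853
gripper_force: 0.0
```

```bash
python3 - <<'E'
from h import *
where(); b,d=grab('side'); a,_=grab('top'); inbowl('side'); inbowl('top')
P=pts('side',d); m=(d>0)&(np.hypot(P[...,0]-.45,P[...,1]-.383)<.04)&(P[...,2]>.085)
print('rod top z',np.percentile(P[m][:,2],98),P[m&(P[...,2]>.165)].mean(0))
out=np.zeros((600,800,3),np.uint8)
out[:,:440]=cv2.resize(b[140:360,150:311],(440,600),interpolation=2)
out[:360,440:]=cv2.resize(a[140:230,200:290],(360,360),interpolation=2)
save(out,'g10.png')
E
```

```text
t 82.78 stand mm [-95.   46.8 283.2] world [0.4012 0.1493 0.2832] toolx vs stand y deg 0.05 tilt [ 0.002  0.001 -1.   ] w 0.0853 F [-0.5 -0.3  0.9] gf 0.0 q [ 0.2   0.07 -0.72  2.03  0.05  1.06 -0.75]
bowl blob [ 58. -27.  44.] 50
bowl blob [  4. -65.  44.] 48
bowl blob [-2. -0. 36.] 254
bowl blob [ 60. -25.  44.] 38
bowl blob [ 0. -0. 35.] 202
bowl blob [  6. -64.  43.] 38
bowl blob [-33.  59.  43.] 30
bowl blob [-60.  31.  43.] 29
rod top z 0.1732778170826116 [0.43524081 0.36885933 0.17054379]
```

View pics/g10.png

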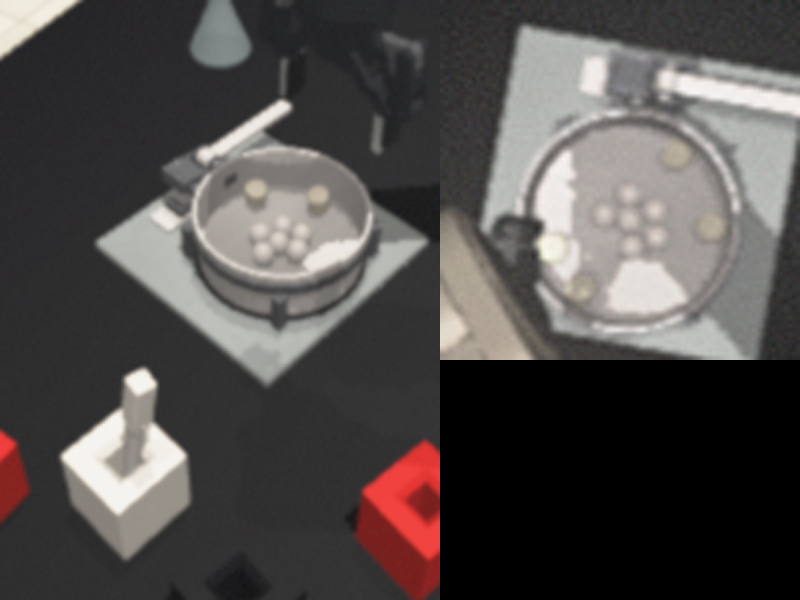

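All four pellets and six beads are in the bowl (right panel), the latch is shut, and the rod is seated in the white holder with a slight lean. The arm is clear of everything.

```bash
python3 -c "
from h import *
print(ticket.hand_in())"
```

```text
the job is handed in; nothing more can be done
None
```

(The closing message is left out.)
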